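# Snap the point guard onto the punch rack

## Robot

A 7-joint arm with a two-finger parallel gripper is mounted at the origin on the work surface. World frame = base frame: x ahead of the robot, y to its left, z up, the work surface at z = 0. Lengths are in m, angles in rad, forces in N, time in s.
With the tool pointing down it reaches from about 0.425 to 0.875 m from the base axis. Payload 4.7 kg.
Tool frame: the origin (TCP) lies on the centre line of the jaws, within the pads' length; the fingertips stand 14 mm ahead of it and the grasp point (between the pads) lies 5 mm behind it; z points along the fingers, y is the direction in which the jaws open and shut (so a half turn about z gives the same grasp; the last joint's range is limited). The gripper opens to 87 mm and grips with 3 to 60 N. Pads are 19 mm wide; open, the fingers measure 117 mm over their backs; the gripper's body (75 mm by 190 mm) begins 51 mm behind the grasp point.
Start: joints at [-1.331, 0.321, -0.07, 1.45, 0.023, 1.371, -0.057], TCP at [0.146, 0.634, 0.201] pointing down, gripper open.
Joint ranges: [-2.86, 2.86], [-0.3, 2.09], [-1.38, 1.24], [0.06, 2.45], [-1.56, 4.7], [0.09, 2.05], [-2.69, 2.69]. Speed limits (rad/s): [2.57, 2.57, 3.14, 3.14, 3.14, 3.14, 3.14].

## Interface

Orientations are given as a rotation vector (axis times angle).
In Python, from bench import ctrl, optics, models gives the robot as it stands. The module is installed in compiled form; this text tells all that it offers.
- The arm moves only by the tool arm_command, never from a script. Its argument "motion" is a list of rows, each a list of 3 entries, a list of its own where there are three numbers: the shift along the tool's x, y, z in mm, then the turn, a rotation vector about the tool's x, y, z in degrees, then the closure, from 0 (fully open) to 1 (shut). In form: [[[x, y, z], [ax, ay, az], claw], ...]. A call has 1 to 8 rows; each row shifts and turns the commanded pose from where the row before left it, along the tool's axes as they then stand; what a row does not reach is not made up. A row lasts 1/12 s, in which the tool goes at most 41.7 mm and 7.16 degrees, less where a joint would pass 70% of its speed; a pose out of reach is approached as far as the arm can. A call with a gripper value outside its range is refused whole. The fingers move at their own pace and stop on an object; "force" is the grip in N (left out, the last holds). Time passes only in rows, so rows that do not move let the fingers close. It gives the time, the measured TCP pose, the force and the opening at its end, in the units of the state.
- ctrl.get_state(): the state, without advancing time (a new reading comes with each control period).
- optics.get_image(name): name is "scene" or "top" or "wrist"; returns (picture, depth): 384x512x3 uint8, blue, green, red; 384x512 float32, m along the optical axis (not along the pixel's ray), 0 where there is no reading.
- optics.camera_model(name): a dict with "fovy" (degrees; the focal length in pixels is half the picture's height over the tangent of half this angle, whatever the lens; pixels are square), "cx", "cy" (the principal point, pixels), "rvec" (rotation vector, rad) and "tvec" (3), from world to camera coordinates, as OpenCV has them; the wrist camera has in their place "mount" (4x4, takes a point from camera to tool coordinates, whose origin is the TCP and whose axes are the flange's). Camera axes: x right, y down, z forward; pixel columns grow to the right and rows downward; lengths in m; the calibration is good to about 2 mm. A picture is of the moment at which its call begins: read the wrist's pose just before it. camera_model takes no time and is no camera call.
- ctrl.close_job(): hands the job in, once; it reports no verdict.
Trained networks look in the newest picture that a camera, given by its name, has taken for a name from the list of things; names that differ only in an ending like _2 or _b are one class to them, and where a whole thing is asked for, a point or a joint stands for the part that bears it (a point fixed in the world has none). Each returns a list of dicts, best first, with "conf" (0 to 1); they miss things now and then, are a little off and sometimes report something else, mostly with a low value. They report only what shows in the picture. A call takes as long as a camera call. They do not tell look-alikes from the thing itself.
- models.search_frame(camera, target): "location" ([x, y, z] in m, in the coordinates of the camera as it stood for that picture, good to about 4 mm: the middle of the surface that is visible of it).
- models.silhouettes(camera, target): "pixels" (384x512 bool, what is visible of it).
The state is a dict: "time": time; "joint_positions": joint angles; "qd": joint speeds; "joint_torque": joint torques, N m; "position": TCP position; "tool_rot": TCP orientation; "ft_force": force on the tool from outside, world axes, zero at the start; "torque": the same for the moment, N m; "grip_width": opening from 0.0 (shut) to 1.0 (fully open).
Only numpy, scipy, OpenCV 4.12 (cv2) and the standard library are available. Lean on these libraries where they do the work, as an engineer would, in place of code of your own. Each camera call takes 0.05 s, during which the arm holds its last target.

## Task

Take the orange point guard off its hook, lifting it past the upturned tip before drawing it away, and press it straight down onto the rack of engraving punches until it is fully home on the steel rim with both black clip arms snapped shut underneath. Do not let the guard knock the punch points, leave everything else on the bench where it is, and let go of the guard at the end.

Things in the scene. Friction and masses are not known exactly. Their poses are not given: they have to be found in the camera images.
- guard: Orange cover, open below, 67 (x) x 100 (y) x 43 mm, 0.13 to 0.23 kg, black stirrup handle on top, a black clip arm at each y end. Origin: centre of its seat plane, where its end walls (y = +-47 to 50 mm) stand on the rim. z up, y along its length; the hook passes through the handle along x. The same turned half round: either way is right. Ceiling inside at z = 40, flat top at z = 43 mm
- handle (a point): Grip point in the stirrup, 80 mm above the guard's origin. The stirrup is 36 mm wide over its two legs (guard y), 24 mm deep (x), z = 43 to 97 mm of the guard; legs 6 mm thick, window between them 24 mm wide (y), 46 mm tall (z = 43 to 89). Pinch it from above across the legs, fingers closing along guard y, tips above the flat top at z = 43 mm
- guard_bar (a point): Middle of the underside of the stirrup's top bar, 89 mm above the guard's origin; it rests on the hook, the guard hanging level. Below the guard's seat plane (z = 0) its side skirts reach to z = -17 mm (inner faces x = +-30 mm, lips flared from z = -6 mm out to x = +-37 mm) and its clip arms to z = -27 mm (outer faces y = +-58 mm); inside room 60 (x) x 94 (y) mm
- clip_a (a joint): Angle (rad) of the rigid clip arm at the guard's +y end: 0 = shut (straight down), positive = swung outward, to 0.35. Hinge at y = 47, z = 30 mm; 44 mm wide (x); spring 0.45 N m/rad, preload 0.07 N m. Barb edge at y = 48, z = -11.5 mm; below it a ramp out to y = 55.5, z = -27 mm, which the rim spreads by about 0.1 rad until it snaps under. Pushing the guard home takes about 12 N
- clip_b (a joint): The same for the clip arm at the guard's -y end (mirror image)
- hook: Fixed stand, green base and post, flat steel hook, on which the guard hangs (a like stand with two tape rolls is not part of the job). Origin on the table under the bar's resting place; open end towards -x. Base x = -40 to 90 mm, 70 wide; post at x = 62 to 74, 235 high; strap 8 x 8 mm, top at z = 235, out to x = -30, where a tip 6 mm thick turns up to z = 259, 24 mm above the strap
- hook_rest (a point): Point on the top of the strap, 235 mm over the table, where the guard's bar rests (within 6 mm along the strap; the guard may be turned up to 0.12 rad from the hook's axes)
- hook_tip (a point): Top of the upturned hook tip, 259 mm over the table, at x = -27 mm of the hook
- rack: Punch rack, fixed: dark wooden block 50 x 88 mm on a foot 76 x 112 x 10 mm, with a steel rim plate 56 (x) x 104 (y) x 8 mm on top that overhangs the block by 8 mm at each y end. Origin on the table under its centre; z up, y along its length; yaw within +-0.6 rad
- rim_top (a point): Centre of the upper face of the rim plate, 50 mm over the table; the guard's origin must come here, guard y along rack y. The frame's axes are the rack's
- punches: The upright punches fixed in the rack: they stand up to 26 mm above the rim plate, within x = +-13 mm and y = +-36 mm of its centre. Origin at point rim_top. Their points are delicate
- bottle: Tall green bottle, 46 mm across, 160 mm high, standing close behind the rack (+x side of the rack), origin at its underside
- jar: Amber jar, 54 mm across, 55 mm high, close behind the rack, origin at its underside
- weight: Brass weight, 36 mm across, 47 mm high, in front of the rack, origin at its underside
- chisel: Steel chisel bar lying in front of the rack, 9 x 103 x 9 mm, origin at its underside
- eraser: Small blue block 45 x 22 x 14 mm beside the rack's +y end, origin at its underside
- hammer: Hammer lying on the bench to the right, 220 mm long, origin at its underside
- anvil: Dark steel block on a rubber foot, 85 x 85 x 65 mm, on the left, origin at its underside
- blade: Knife blank 4 mm thick and about 250 mm long lying on the steel block, origin at its underside
Things that resemble listed ones, but are neither listed nor needed, are in the scene too. Leave any pink or yellow look-alike of the guard alone.

How it is judged:
By the outcome, as a careful person would: the job done as asked, in the order asked, and still so for the second after the job is handed in, with the robot touching nothing.
It also fails if it takes over 54 s, if anything falls off the work surface, if the arm or the gripper's body presses on something with over 40 N, if the wrist force passes 120 N, or if a joint passes its speed limit or range.

## Working session

There is one attempt and no reset: what is moved stays moved. The work goes in short steps, Python scripts to look and compute and a tool call to move; the robot and the scene stay as the last step left them, time stands still between calls to the robot, and variables do not carry over. Pictures are saved under pics/ and viewed, and the job is handed in when it is done.

Besides the shell and the picture viewer there is one more tool, called as name([rows], argument=value, ...), one row to a line, values as JSON. arm_command: Moves the arm, as the interface text tells. Its arguments: {"type":"object","properties":{"motion":{"type":"array","items":{"type":"array"}},"force":{"type":"number"}},"required":["motion"]}

```bash
ls; mkdir -p pics
cat > h.py <<'E'
import numpy as np, cv2
from bench import ctrl, optics, models
from scipy.spatial.transform import Rotation as R
def cam(name, st=None):
    m=optics.camera_model(name)
    f=192/np.tan(np.radians(m['fovy'])/2)
    if 'rvec' in m:
        Rm=R.from_rotvec(np.array(m['rvec']).ravel()).as_matrix(); t=np.array(m['tvec']).ravel()
        T=np.eye(4);T[:3,:3]=Rm.T;T[:3,3]=-Rm.T@t
    else:
        st=st or ctrl.get_state()
        W=np.eye(4);W[:3,:3]=R.from_rotvec(st['tool_rot']).as_matrix();W[:3,3]=st['position']
        T=W@np.array(m['mount'])
    return f,m['cx'],m['cy'],T
def cloud(name,d,st=None):
    f,cx,cy,T=cam(name,st)
    v,u=np.mgrid[0:384,0:512]
    P=np.stack([(u-cx)/f*d,(v-cy)/f*d,d],-1)
    return P@T[:3,:3].T+T[:3,3]
def proj(name,P,st=None):
    f,cx,cy,T=cam(name,st)
    q=(np.atleast_2d(P)-T[:3,3])@T[:3,:3]
    return np.c_[q[:,0]/q[:,2]*f+cx,q[:,1]/q[:,2]*f+cy]
E
python3 - <<'E'
from h import *
st=ctrl.get_state(); print({k:np.round(v,3) for k,v in st.items()})
for n in ['scene','top','wrist']:
    st=ctrl.get_state()
    im,d=optics.get_image(n); cv2.imwrite(f'pics/{n}0.png',im); np.savez(f'{n}0.npz',im=im,d=d)
    print(n,{k:(np.round(v,3).tolist()) for k,v in optics.camera_model(n).items()})
    f,cx,cy,T=cam(n,st)
    for t in ['guard','rack','hook']:
        for r in models.search_frame(n,t)[:3]:
            print(n,t,r['conf'],np.round(T[:3,:3]@r['location']+T[:3,3],3))
print(ctrl.get_state()['time'])
E
```

```text
pics
{'time': np.float64(0.0), 'joint_positions': array([-1.331,  0.322, -0.07 ,  1.452,  0.023,  1.371, -0.057]), 'qd': array([ 0.002,  0.   ,  0.002,  0.   , -0.   , -0.   ,  0.001]), 'joint_torque': array([-1.0000e-03, -4.9129e+01, -4.0400e-01, -3.1253e+01, -6.4000e-02,
        4.4000e-02,  0.0000e+00]), 'position': array([0.145, 0.633, 0.2  ]), 'tool_rot': array([-3.540e-01, -3.121e+00,  3.000e-03]), 'ft_force': array([-0.158, -0.027, -0.42 ]), 'torque': array([0.078, 0.006, 0.053]), 'grip_width': np.float64(0.996)}
scene {'fovy': 48.061, 'cx': 252.487, 'cy': 188.643, 'rvec': [1.042, 2.43, -1.064], 'tvec': [0.217, -0.185, 1.607]}
scene guard 0.79 [0.429 0.444 0.066]
scene guard 0.65 [0.643 0.18  0.072]
scene guard 0.64 [0.448 0.174 0.066]
scene rack 0.8 [ 0.532 -0.007  0.044]
scene hook 0.66 [0.646 0.329 0.005]
top {'fovy': 49.337, 'cx': 254.64, 'cy': 196.358, 'rvec': [2.195, -2.18, 0.041], 'tvec': [0.145, 0.468, 1.612]}
top guard 0.94 [0.41  0.606 0.073]
top guard 0.91 [0.417 0.434 0.071]
top guard 0.9 [0.63  0.167 0.07 ]
top rack 0.6 [ 0.512 -0.022  0.048]
top hook 0.8 [0.655 0.33  0.009]
top hook 0.49 [0.581 0.31  0.189]
wrist {'fovy': 60.521, 'cx': 256.413, 'cy': 196.101, 'mount': [[0.001, -0.967, -0.254, 0.069], [1.0, 0.001, 0.0, 0.0], [-0.0, -0.254, 0.967, -0.184], [0.0, 0.0, 0.0, 1.0]]}
0.6
```

View pics/scene0.png

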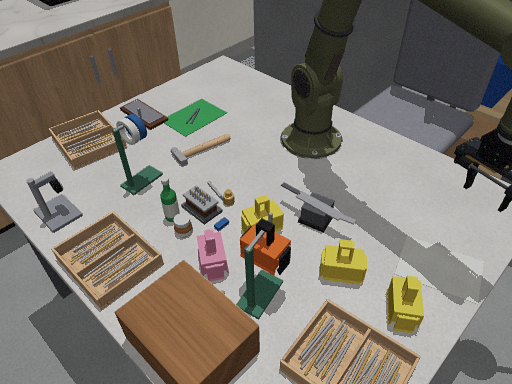

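View pics/top0.png

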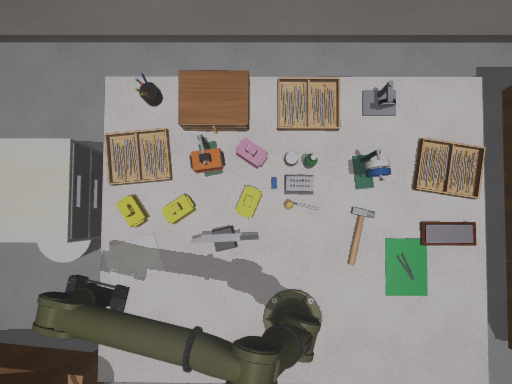

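View pics/wrist0.png

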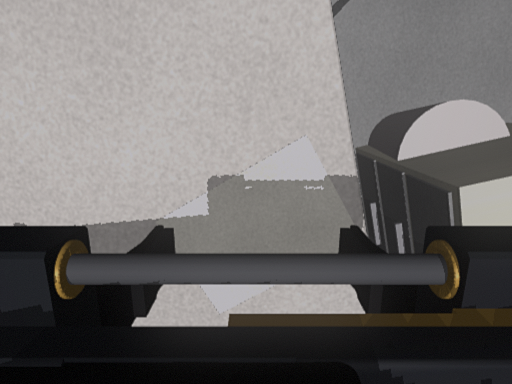

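The orange guard is at (205,160) in the top view, hanging on a green stand. The rack is at (299,184), with the bottle and jar behind it. Next I'll measure both.

Run:
```python
from h import *
for n in ['top','scene']:
    z=np.load(n+'0.npz');im,d=z['im'],z['d'];P=cloud(n,d)
    hsv=cv2.cvtColor(im,cv2.COLOR_BGR2HSV)
    m=(hsv[...,0]>3)&(hsv[...,0]<14)&(hsv[...,1]>190)&(hsv[...,2]>90)&(d>0)
    k,l,s,c=cv2.connectedComponentsWithStats(m.astype(np.uint8))
    for i in range(1,k):
        if s[i,4]>60: 
            print(n,s[i],P[l==i].mean(0).round(3),np.percentile(P[l==i],[3,97],axis=0).round(3).tolist())
            Q=P[l==i]; 
            t=Q[abs(Q[:,2]-.189)<.006]
            if len(t)>50: 
                r=cv2.minAreaRect((t[:,:2]*1000).astype(np.float32)); print(' flat',len(t),t.mean(0).round(4),r)
    # rack
    sub=P.reshape(-1,3); c0=np.array([.52,-.015])
    w=(abs(sub[:,0]-c0[0])<.08)&(abs(sub[:,1]-c0[1])<.08)&(d.ravel()>0)
    Q=sub[w]; h,e=np.histogram(Q[:,2],bins=np.arange(-.01,.17,.005)); print(n,list(zip(e.round(3),h)))
    t=Q[(abs(Q[:,2]-.05)<.007)]
    print(len(t),t.mean(0),cv2.minAreaRect((t[:,:2]*1000).astype(np.float32)))
    # table bias
    for a in [(.45,-.2),(.3,.3),(.5,.25)]:
        q=sub[(abs(sub[:,0]-a[0])<.02)&(abs(sub[:,1]-a[1])<.02)&(d.ravel()>0)]
        print('table',a,np.median(q[:,2]) if len(q) else None)
z=np.load('top0.npz')['im']; cv2.imwrite('pics/t1.png',np.hstack([cv2.resize(z[130:190,165:245],(400,300),interpolation=2),cv2.resize(z[145:215,265:345],(343,300),interpolation=2)]))
z=np.load('scene0.npz')['im']; cv2.imwrite('pics/s1.png',np.hstack([cv2.resize(z[205:325,225:305],(400,600),interpolation=2),cv2.resize(z[170:250,150:250],(400,320),interpolation=2).repeat(1,0)[:600] if 0 else cv2.copyMakeBorder(cv2.resize(z[170:250,150:250],(400,320),interpolation=2),0,280,0,0,0)]))
```

```text
top [(np.float64(-0.01), np.int64(71)), (np.float64(-0.005), np.int64(341)), (np.float64(0.0), np.int64(432)), (np.float64(0.005), np.int64(189)), (np.float64(0.01), np.int64(78)), (np.float64(0.015), np.int64(22)), (np.float64(0.02), np.int64(9)), (np.float64(0.025), np.int64(17)), (np.float64(0.03), np.int64(13)), (np.float64(0.035), np.int64(9)), (np.float64(0.04), np.int64(28)), (np.float64(0.045), np.int64(139)), (np.float64(0.05), np.int64(189)), (np.float64(0.055), np.int64(52)), (np.float64(0.06), np.int64(16)), (np.float64(0.065), np.int64(18)), (np.float64(0.07), np.int64(12)), (np.float64(0.075), np.int64(7)), (np.float64(0.08), np.int64(2)), (np.float64(0.085), np.int64(1)), (np.float64(0.09), np.int64(3)), (np.float64(0.095), np.int64(6)), (np.float64(0.1), np.int64(17)), (np.float64(0.105), np.int64(9)), (np.float64(0.11), np.int64(10)), (np.float64(0.115), np.int64(11)), (np.float64(0.12), np.int64(2)), (np.float64(0.125), np.int64(1)), (np.float64(0.13), np.int64(2)), (np.float64(0.135), np.int64(0)), (np.float64(0.14), np.int64(0)), (np.float64(0.145), np.int64(2)), 
[... 1565 characters left out ...]
95), np.int64(8)), (np.float64(0.1), np.int64(6)), (np.float64(0.105), np.int64(11)), (np.float64(0.11), np.int64(10)), (np.float64(0.115), np.int64(5)), (np.float64(0.12), np.int64(1)), (np.float64(0.125), np.int64(3)), (np.float64(0.13), np.int64(1)), (np.float64(0.135), np.int64(1)), (np.float64(0.14), np.int64(1)), (np.float64(0.145), np.int64(1)), (np.float64(0.15), np.int64(3)), (np.float64(0.155), np.int64(8)), (np.float64(0.16), np.int64(5))]
425 [ 0.52396591 -0.01686489  0.05068677] ((519.9376220703125, -24.85638427734375), (107.37067413330078, 158.35879516601562), 89.29571533203125)
table (0.45, -0.2) 0.0010737849294759072
table (0.3, 0.3) 0.06099326123187143
table (0.5, 0.25) None
```

View pics/t1.png

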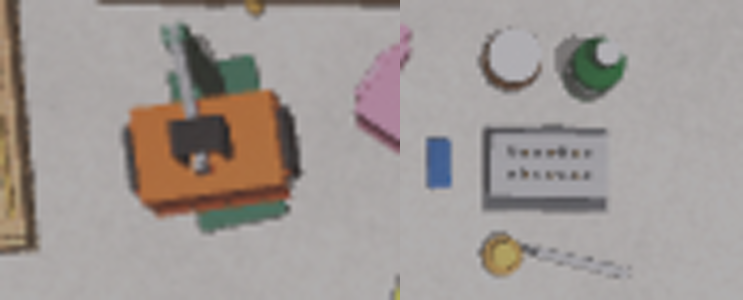

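View pics/s1.png

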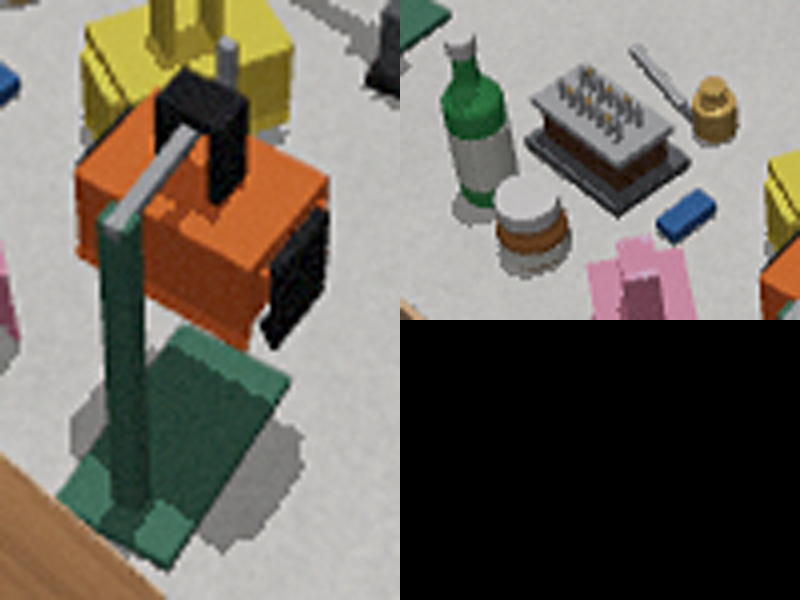

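Run:
```python
from h import *
for n in ['top','scene']:
    z=np.load(n+'0.npz');im,d=z['im'],z['d'];P=cloud(n,d).reshape(-1,3);ok=d.ravel()>0
    hsv=cv2.cvtColor(im,cv2.COLOR_BGR2HSV).reshape(-1,3)
    b=ok&(abs(P[:,0]-.6)<.12)&(abs(P[:,1]-.32)<.1)
    m=b&(P[:,2]>.17)&(hsv[:,1]>130)&(hsv[:,0]<20)
    q=P[m]; q=q[abs(q[:,2]-.189)<.008]
    print(n,'flat',len(q),q.mean(0).round(4),cv2.minAreaRect((q[:,:2]*1000).astype(np.float32)), np.median(hsv[m],0))
    q=P[b&(hsv[:,2]<70)&(P[:,2]>.2)]; print('handle',len(q),np.percentile(q,[2,50,98],axis=0).round(3).tolist())
    q=P[b&(hsv[:,2]<70)&(P[:,2]>.236)]; print('handletop',len(q),q.mean(0).round(4),cv2.minAreaRect((q[:,:2]*1000).astype(np.float32)) if len(q) else '')
    q=P[b&(hsv[:,0]>65)&(hsv[:,0]<95)&(hsv[:,1]>80)&(P[:,2]<.025)]; print('base',len(q),cv2.minAreaRect((q[:,:2]*1000).astype(np.float32)))
    q=P[b&(hsv[:,1]<60)&(hsv[:,2]>80)&(P[:,2]>.215)];print('strap',len(q),np.percentile(q,[2,50,98],axis=0).round(3).tolist())
    if len(q)>5:
        s=q[q[:,2]<.242]; print(cv2.fitLine((s[:,:2]*1000).astype(np.float32),cv2.DIST_HUBER,0,.01,.01).ravel(), len(s))
    # rack rim: bright grey at z .05
    w=ok&(abs(P[:,0]-.515)<.05)&(abs(P[:,1]+.022)<.075)&(abs(P[:,2]-.05)<.009)&(hsv[:,1]<50)&(hsv[:,2]>110)
    k,l,s,c=cv2.connectedComponentsWithStats(cv2.morphologyEx(w.reshape(384,512).astype(np.uint8),cv2.MORPH_CLOSE,np.ones((3,3))))
    i=1+np.argmax(s[1:,4]); mk=(l==i)
    cs,_=cv2.findContours(mk.astype(np.uint8),cv2.RETR_EXTERNAL,2)
    # pixels -> plane z=.05
    f,cx,cy,T=cam(n)
    c=max(cs,key=len).reshape(-1,2); c=cv2.convexHull(c).reshape(-1,2)
    r=np.c_[(c[:,0]-cx)/f,(c[:,1]-cy)/f,np.ones(len(c))]@T[:3,:3].T
    g=T[:3,3]+r*((.05-T[2,3])/r[:,2])[:,None]
    print('rim',s[i],cv2.minAreaRect((g[:,:2]*1000).astype(np.float32)), P[mk.ravel()&ok].mean(0))
    for t in ['bottle','jar','weight','chisel','eraser']:
        optics.get_image(n) if t=='bottle' else 0
        for rr in models.search_frame(n,t)[:1]: print(t,rr['conf'],(T[:3,:3]@rr['location']+T[:3,3]).round(3))
```

```text
top flat 413 [0.5848 0.3145 0.1898] ((586.8988037109375, 316.7049255371094), (66.73661041259766, 101.07893371582031), 9.037588119506836) [ 13. 161. 172.]
handle 79 [[0.575, 0.298, 0.202], [0.589, 0.315, 0.243], [0.656, 0.329, 0.248]]
handletop 63 [0.5873 0.3146 0.2438] ((587.2142333984375, 314.6794738769531), (21.785799026489258, 30.9517879486084), 7.850805759429932)
base 0 ((0.0, 0.0), (0.0, 0.0), 0.0)
strap 66 [[0.565, 0.31, 0.229], [0.632, 0.327, 0.237], [0.662, 0.342, 0.261]]
[9.6727455e-01 2.5373194e-01 6.2802936e+02 3.2718954e+02] 58
rim [286 176  28  15 411] ((516.90478515625, -22.77743148803711), (53.40916442871094, 102.70751953125), 0.3419434726238251) [ 0.51700441 -0.02139074  0.05206309]
bottle 0.74 [ 0.59  -0.052  0.105]
jar 0.64 [ 0.589 -0.054  0.105]
chisel 0.4 [ 0.43  -0.051  0.005]
eraser 0.7 [ 0.591 -0.052  0.105]
scene flat 755 [0.5941 0.3235 0.1887] ((588.9976806640625, 313.095458984375), (69.40836334228516, 106.87836456298828), 7.541308403015137) [ 11. 196. 196.]
handle 349 [[0.575, 0.299, 0.201], [0.596, 0.328, 0.232], [0.666, 0.34, 0.246]]
handletop 156 [0.5902 0.3167 0.2423] ((584.7723388671875, 314.3992004394531), (33.229827880859375, 35.606815338134766), 8.228548049926758)
base 973 ((618.7404174804688, 322.8979797363281), (128.48304748535156, 68.95072937011719), 12.058558464050293)
strap 112 [[0.565, 0.307, 0.232], [0.628, 0.324, 0.236], [0.664, 0.334, 0.259]]
[9.7468245e-01 2.2359356e-01 6.2903741e+02 3.2433649e+02] 100
rim [183 185  36  26 346] ((516.0450439453125, -24.152568817138672), (108.35974884033203, 57.00718688964844), 88.96444702148438) [ 0.51959043 -0.01910618  0.05205379]
bottle 0.59 [ 0.608 -0.053  0.086]
jar 0.57 [0.621 0.023 0.043]
weight 0.66 [ 0.35  -0.243  0.026]
chisel 0.64 [ 0.436 -0.058  0.014]
eraser 0.66 [0.526 0.075 0.015]
```

```bash
cat >> h.py <<'E'
def yawof(st):
    y=R.from_rotvec(st['tool_rot']).as_matrix()[:,1]; return np.degrees(np.arctan2(-y[0],y[1]))
def plan(p,yaw,st=None):
    """tool y axis at yaw from world y; returns turn first (tool), then shift in tool axes AFTER turn, and before"""
    st=st or ctrl.get_state()
    Rc=R.from_rotvec(st['tool_rot']); a=np.radians(yaw)
    y=np.array([-np.sin(a),np.cos(a),0]);z=np.array([0,0,-1.]);x=np.cross(y,z)
    Rt=R.from_matrix(np.c_[x,y,z]); dp=np.array(p)-st['position']
    print('t',st['time'],'pos',np.round(st['position'],4),'yaw',yawof(st).round(2),'F',np.round(st['ft_force'],1),'grip',round(float(st['grip_width']),3))
    print('turn deg',np.degrees((Rc.inv()*Rt).as_rotvec()).round(2),'shift before-turn axes',(Rc.inv().apply(dp)*1000).round(1),'after-turn axes',(Rt.inv().apply(dp)*1000).round(1))
E
python3 -c "
from h import *
plan((.5875,.3145,.36),8.5); plan((.145,.633,.36),8.5)"
```

```text
t 1.2 pos [0.1456 0.6335 0.2015] yaw -12.94 F [-0.9 -0.6 -0.5] grip 0.999
turn deg [  0.     0.   -21.44] shift before-turn axes [-502.2 -211.9 -158.5] after-turn axes [-389.9 -380.8 -158.5]
t 1.2 pos [0.1456 0.6335 0.2015] yaw -12.94 F [-0.9 -0.6 -0.5] grip 0.999
turn deg [  0.     0.   -21.44] shift before-turn axes [   0.4   -0.6 -158.5] after-turn axes [   0.6   -0.4 -158.5]
```

arm_command([
  [[0,0,-39],[0,0,-7.1],0],
  [[0,0,-39],[0,0,-7.1],0],
  [[0,0,-39],[0,0,-7.1],0],
  [[0,0,-39],[0,0,0],0],
  [[-28,-27,0],[0,0,0],0],
  [[-28,-27,0],[0,0,0],0],
  [[-28,-27,0],[0,0,0],0],
  [[-28,-27,0],[0,0,0],0],
])

```text
time: 1.87
position: [0.2732, 0.5419, 0.3579]
tool_rot: [-0.23, 3.133, 0.001]
ft_force: [0.4, -0.0, 0.0]
grip_width: 0.997
```

arm_command([
  [[-28,-27,0],[0,0,0],0],
  [[-28,-27,0],[0,0,0],0],
  [[-28,-27,0],[0,0,0],0],
  [[-28,-27,0],[0,0,0],0],
  [[-28,-27,0],[0,0,0],0],
  [[-28,-27,0],[0,0,0],0],
  [[-28,-27,0],[0,0,0],0],
])

```text
time: 2.45
position: [0.4948, 0.3831, 0.3578]
tool_rot: [-0.229, 3.133, 0.001]
ft_force: [0.4, 0.2, 0.2]
grip_width: 0.999
```

Run:
```python
from h import *
plan((.5875,.3145,.36),8.5)
st=ctrl.get_state(); im,d=optics.get_image('wrist'); cv2.imwrite('pics/w1.png',im); np.savez('w1.npz',im=im,d=d,p=st['position'],r=st['tool_rot'])
```

```text
t 2.45 pos [0.4948 0.3831 0.3578] yaw 8.37 F [0.4 0.2 0.2] grip 0.999
turn deg [ 0.03  0.03 -0.13] shift before-turn axes [-81.8 -81.4  -2.2] after-turn axes [-81.6 -81.6  -2.2]
```

View pics/w1.png

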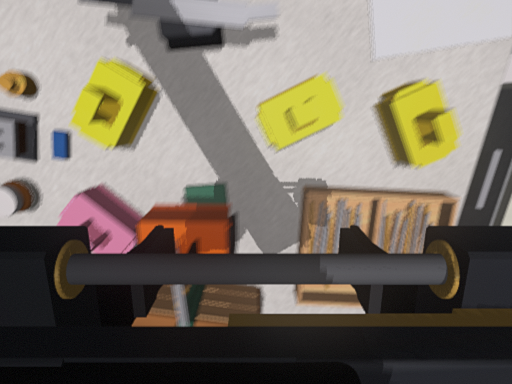

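The wrist view shows the orange guard at about (190,230), partly hidden by the fingers. The top and scene fits agree to within 2 mm, so I'll use those.

arm_command([
  [[-27,-27,0],[0,0,0],0],
  [[-27,-27,0],[0,0,0],0],
  [[-27,-27,0],[0,0,0],0],
  [[0,0,0],[0,0,0],0],
])

```text
time: 2.83
position: [0.5917, 0.3074, 0.3563]
tool_rot: [-0.209, 3.132, -0.01]
ft_force: [-0.1, -2.7, -0.5]
grip_width: 1.0
```

Run:
```python
from h import *
plan((.5875,.3145,.221),8.5)
for n in ['scene','top']:
    im,d=optics.get_image(n); np.savez(n+'1.npz',im=im,d=d)
    cv2.imwrite(f'pics/{n}2.png',cv2.resize(im[90:330,120:400] if n=='scene' else im[90:260,130:350],(700,560)))
    P=cloud(n,d).reshape(-1,3);ok=d.ravel()>0;hsv=cv2.cvtColor(im,cv2.COLOR_BGR2HSV).reshape(-1,3)
    b=ok&(abs(P[:,0]-.6)<.12)&(abs(P[:,1]-.32)<.1)
    q=P[b&(hsv[:,2]<70)&(P[:,2]>.236)&(P[:,2]<.255)]; print('handletop',len(q),q.mean(0).round(4),cv2.minAreaRect((q[:,:2]*1000).astype(np.float32)) if len(q) else '')
```

```text
t 2.8333 pos [0.5917 0.3074 0.3563] yaw 7.64 F [-0.1 -2.7 -0.5] grip 1.0
turn deg [-0.39  0.13 -0.86] shift before-turn axes [  3.6   8.5 135.2] after-turn axes [  3.1   7.7 135.3]
handletop 163 [0.5913 0.3168 0.2422] ((619.8812866210938, 317.8146667480469), (92.03478240966797, 36.00161361694336), 5.132027626037598)
handletop 0 [nan nan nan] <stdin>:8: RuntimeWarning: Mean of empty slice.
  ret = um.true_divide(
```

View pics/scene2.png

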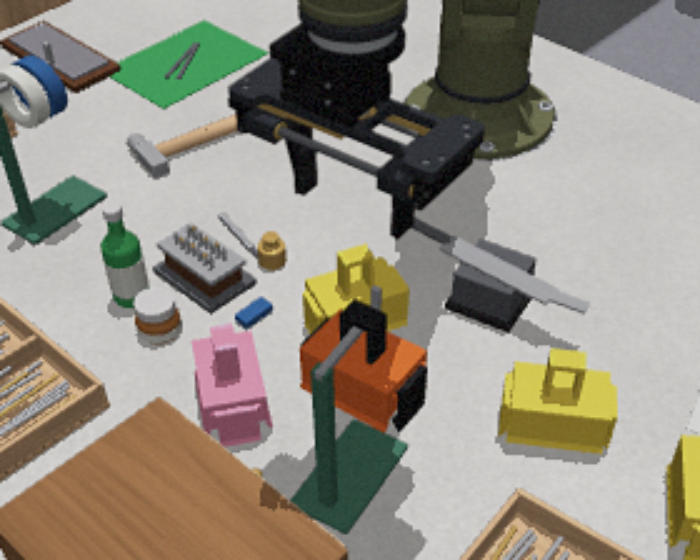

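Run:
```python
from h import *
plan((.588,.3148,.221),8.3)
print(ctrl.get_state()['joint_positions'])
```

```text
t 2.9333 pos [0.5866 0.3143 0.3569] yaw 8.13 F [-1.2  0.6 -1. ] grip 1.002
turn deg [-0.04 -0.03 -0.17] shift before-turn axes [ -1.5   0.5 135.9] after-turn axes [ -1.4   0.3 135.9]
[-0.67406016  0.33900356  0.20430747  1.1301381  -0.06739795  1.67953745
  1.22427293]
```

arm_command([
  [[-1.4,0.4,30],[0,0,0],0],
  [[0,0,35],[0,0,0],0],
  [[0,0,30],[0,0,0],0],
  [[0,0,20],[0,0,0],0],
  [[0,0,12],[0,0,0],0],
  [[0,0,8],[0,0,0],0],
  [[0,0,0],[0,0,0],0],
  [[0,0,0],[0,0,0],0],
])

```text
time: 3.6
position: [0.5868, 0.3176, 0.2237]
tool_rot: [-0.23, 3.132, 0.002]
ft_force: [0.6, -1.3, 0.9]
grip_width: 1.003
```

Run:
```python
from h import *
n='scene'
im,d=optics.get_image(n)
plan((.588,.3148,.221),8.3)
cv2.imwrite(f'pics/{n}3.png',cv2.resize(im[190:310,210:320],(733,600)[::1] if 0 else (550,600)))
```

```text
t 3.65 pos [0.5873 0.3175 0.2243] yaw 8.4 F [ 0.3 -0.   0.3] grip 1.001
turn deg [0.07 0.14 0.1 ] shift before-turn axes [-0.3 -2.8  3.3] after-turn axes [-0.3 -2.8  3.3]
```

View pics/scene3.png

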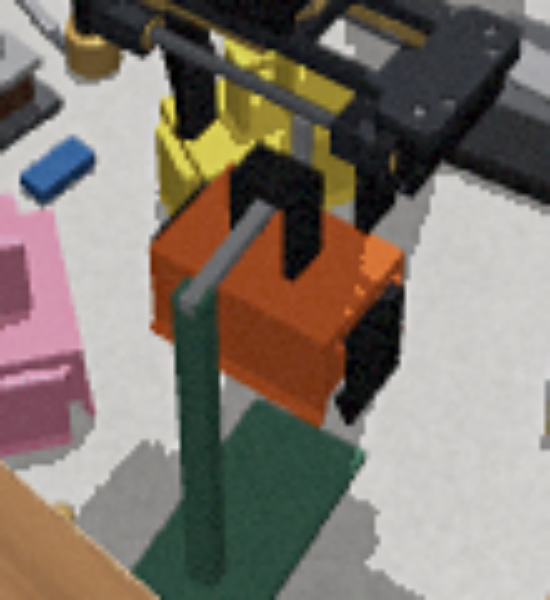

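Run:
```python
from h import *
n='scene'
im,d=optics.get_image(n); st=ctrl.get_state(); print(st['position'])
T=R.from_rotvec(st['tool_rot']).as_matrix(); p=np.array(st['position'])
S=5
big=cv2.resize(im[190:310,210:320],None,fx=S,fy=S,interpolation=cv2.INTER_NEAREST)
pts=[p+T@np.array([dx,dy,.014]) for dx in(-.0095,.0095) for dy in(-.0435,.0435,-.0585,.0585)]
for u,v in proj(n,pts): cv2.circle(big,(int((u-210+.5)*S),int((v-190+.5)*S)),3,(255,0,255),-1)
# guard model
a=np.radians(8.3); X=np.array([np.cos(a),np.sin(a),0]);Y=np.array([-np.sin(a),np.cos(a),0]);o=np.array([.588,.3148,.146])
g=[o+X*x+Y*y+np.array([0,0,z]) for x,y,z in [(-.0335,-.05,.043),(.0335,-.05,.043),(-.0335,.05,.043),(.0335,.05,.043),(-.012,-.018,.097),(.012,-.018,.097),(-.012,.018,.097),(.012,.018,.097),(.012,.018,.043),(.012,-.018,.043)]]
for u,v in proj(n,g): cv2.circle(big,(int((u-210+.5)*S),int((v-190+.5)*S)),3,(0,255,0),-1)
cv2.imwrite('pics/scene4.png',big)
```

```text
[0.58752234 0.31739782 0.22455593]
```

View pics/scene4.png

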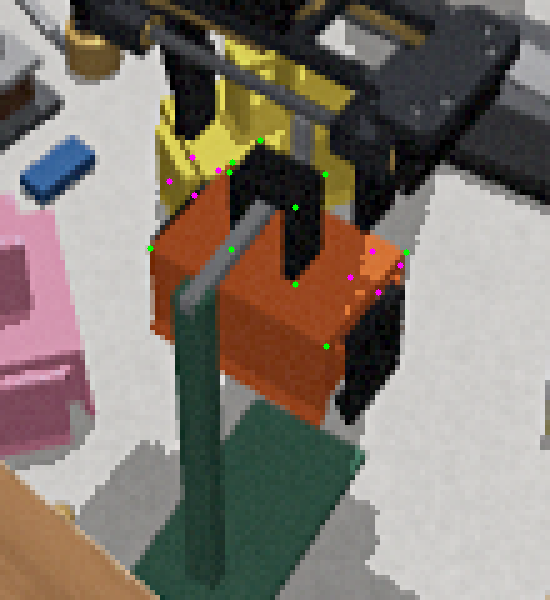

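Run:
```python
from h import *
n='scene'
im,d=optics.get_image(n); st=ctrl.get_state(); P=cloud(n,d)
T=R.from_rotvec(st['tool_rot']).as_matrix(); p=np.array(st['position'])
L=(P-p)@T*1000  # tool coords mm
for u,v in [(285,225),(285,228),(285,231),(285,234),(285,237),(285,240),(285,243),(248,206),(248,210),(248,213),(248,216),(248,219)]:
    print(u,v,L[v,u].round(0),P[v,u].round(3),im[v,u])
# lowest dark points beyond stirrup
m=(abs(L[...,0])<25)&(abs(L[...,1])>28)&(abs(L[...,1])<62)&(L[...,2]>-80)&(L[...,2]<22)&(d>0)
q=L[m]; 
for s in (-1,1):
    w=q[q[:,1]*s>0]; print(s,len(w),np.percentile(w,[1,50,99],axis=0).round(0).tolist())
big=cv2.resize(im[200:260,230:310],None,fx=9,fy=9,interpolation=cv2.INTER_NEAREST); cv2.imwrite('pics/s5.png',big)
```

```text
285 225 [-10.  56. -61.] [0.589 0.374 0.286] [24 21 16]
285 228 [ -4.  52. -44.] [0.583 0.37  0.268] [15 18 12]
285 231 [ -3.  52. -33.] [0.583 0.369 0.258] [5 4 5]
285 234 [182. -57. 224.] [0.417 0.235 0.   ] [72 70 71]
285 237 [33. 32. 35.] [0.551 0.344 0.19 ] [ 85 126 194]
285 240 [24. 37. 34.] [0.558 0.351 0.191] [ 53 114 211]
285 243 [19. 41. 36.] [0.563 0.355 0.188] [ 58 118 213]
248 206 [ -8. -43. -60.] [0.601 0.275 0.285] [29 24 24]
248 210 [ -6. -45. -45.] [0.6   0.273 0.269] [22 25 24]
248 213 [ -6. -45. -35.] [0.6   0.273 0.259] [15  7 10]
248 216 [ -9. -43. -29.] [0.603 0.276 0.253] [27 16 14]
248 219 [ 118. -143.  155.] [0.492 0.159 0.069] [ 82 205 216]
-1 147 [[-12.0, -57.0, -79.0], [-7.0, -46.0, -50.0], [10.0, -43.0, -22.0]]
1 82 [[-12.0, 43.0, -61.0], [-8.0, 51.0, -37.0], [10.0, 55.0, -22.0]]
```

View pics/s5.png

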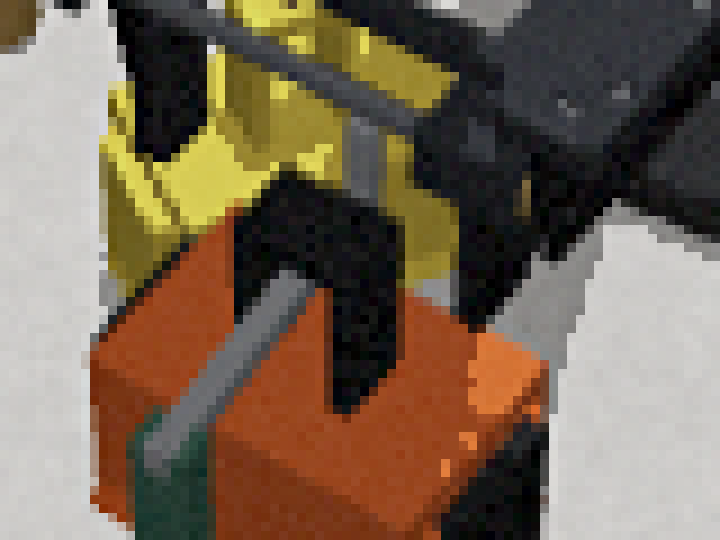

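Run:
```python
from h import *
z=np.load('w1.npz'); st=dict(position=z['p'],tool_rot=z['r']); P=cloud('wrist',z['d'],st); d=z['d']
for u,v in [(350,170),(250,60),(300,120),(430,130),(60,145),(300,112),(190,222)]: print(u,v,P[v,u].round(3), d[v,u].round(3))
st=ctrl.get_state();im,d=optics.get_image('wrist');cv2.imwrite('pics/w2.png',im)
P=cloud('wrist',d,st)
T=R.from_rotvec(st['tool_rot']).as_matrix(); p=np.array(st['position']);L=(P-p)@T*1000
hsv=cv2.cvtColor(im,cv2.COLOR_BGR2HSV)
for u,v in [(150,200),(160,235),(362,240),(256,270),(256,340),(170,290),(345,290)]: print(u,v,d[v,u].round(3),L[v,u].round(0),P[v,u].round(3),im[v,u])
m=(hsv[...,1]>150)&(hsv[...,0]<20)&(d>0); q=P[m]; print(len(q)); print(np.percentile(q,[5,50,95],axis=0).round(3))
f=q[abs(q[:,2]-.189)<.01]; print(len(f),f.mean(0) if len(f) else '')
```

```text
350 170 [ 0.5    0.542 -0.001] 0.549
250 60 [ 0.355  0.353 -0.001] 0.506
300 120 [0.431 0.428 0.124] 0.407
430 130 [0.419 0.619 0.07 ] 0.463
60 145 [0.527 0.072 0.014] 0.524
300 112 [0.422 0.427 0.123] 0.405
190 222 [0.559 0.317 0.19 ] 0.371
150 200 0.349 [ -24. -113.  153.] [0.628 0.21  0.072] [176 141 221]
160 235 0.163 [  9. -48. -30.] [0.586 0.269 0.255] [35 31 46]
362 240 0.151 [ 11.  48. -43.] [0.569 0.364 0.267] [40 41 47]
256 270 0.082 [  30.    0. -108.] [0.558 0.313 0.333] [65 62 64]
256 340 0.065 [  25.    0. -128.] [0.562 0.313 0.353] [23 19 22]
170 290 0.37 [-127.  -97.  147.] [0.728 0.24  0.078] [ 83 113 151]
345 290 0.456 [-173.  123.  224.] [0.741 0.464 0.001] [221 222 226]
14730
[[0.552 0.22  0.022]
 [0.576 0.308 0.189]
 [0.731 0.368 0.243]]
9603 [0.58101429 0.31392598 0.18919183]
```

View pics/w2.png

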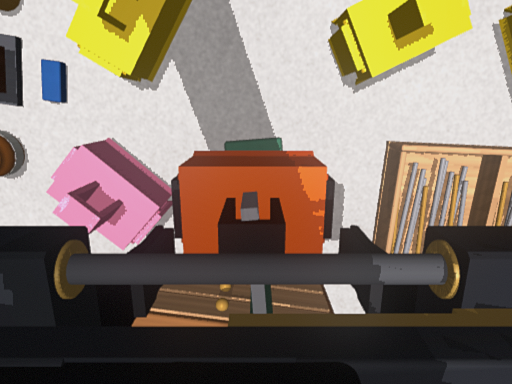

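Run:
```python
from h import *
st=ctrl.get_state()
T=R.from_rotvec(st['tool_rot']).as_matrix(); p=np.array(st['position'])
for n in ['wrist','scene']:
    im,d=optics.get_image(n);P=cloud(n,d,st);L=(P-p)@T*1000
    m=(abs(L[...,0])<25)&(abs(L[...,1])>25)&(abs(L[...,1])<75)&(L[...,2]>-130)&(L[...,2]<22)&(d>0)
    for s in (-1,1):
        w=L[m&(L[...,1]*s>0)]; 
        print(n,s,len(w)); 
        for zb in range(-90,20,10):
            k=w[(w[:,2]>=zb)&(w[:,2]<zb+10)]
            if len(k): print(zb,len(k),k.min(0).round(0),k.max(0).round(0))
    tip=[p+T@np.array([x,s*y,zz])/1 for x in(-.0095,.0095) for s in(-1,1) for y in (.0435,.0585) for zz in (.014,-.022)]
    print(n,proj(n,tip,st).round(0).tolist())
```

```text
wrist -1 6932
-90 657 [ -7. -52. -90.] [ 14. -47. -80.]
-80 820 [-12. -49. -80.] [  9. -43. -70.]
-70 293 [-12. -49. -70.] [  3. -43. -60.]
-60 197 [-10. -55. -60.] [ 11. -43. -50.]
-50 271 [-10. -54. -50.] [ 11. -43. -40.]
-40 262 [ -1. -52. -40.] [ 11. -43. -30.]
-30 216 [ -5. -52. -30.] [ 11. -43. -20.]
wrist 1 6839
-90 472 [ -2.  48. -90.] [ 15.  53. -80.]
-80 632 [ -8.  43. -80.] [  9.  49. -70.]
-70 282 [-10.  43. -70.] [  4.  49. -60.]
-60 197 [-10.  43. -60.] [ 12.  55. -50.]
-50 272 [-10.  43. -50.] [ 11.  54. -40.]
-40 259 [ -1.  43. -40.] [ 11.  53. -30.]
-30 214 [ -4.  43. -30.] [ 11.  53. -20.]
-20 2 [  8.  47. -20.] [  9.  48. -20.]
wrist [[188.0, 236.0], [175.0, 261.0], [165.0, 236.0], [147.0, 261.0], [324.0, 236.0], [337.0, 261.0], [347.0, 236.0], [365.0, 261.0], [187.0, 208.0], [173.0, 228.0], [163.0, 208.0], [144.0, 227.0], [326.0, 208.0], [340.0, 228.0], [350.0, 208.0], [369.0, 228.0]]
scene -1 239
-90 10 [ -8. -51. -90.] [  6. -47. -80.]
-80 20 [-10. -58. -79.] [ 11. -43. -70.]
-70 26 [-11. -58. -70.] [ 12. -43. -61.]
-60 23 [-12. -56. -60.] [  5. -44. -50.]
-50 28 [-11. -53. -50.] [  9. -43. -40.]
-40 23 [-10. -51. -40.] [  8. -44. -31.]
-30 22 [-10. -52. -30.] [  9. -44. -20.]
scene 1 218
-70 2 [-11.  49. -62.] [-11.  54. -61.]
-60 13 [-12.  44. -58.] [ -7.  54. -51.]
-50 19 [-11.  43. -50.] [  9.  54. -40.]
-40 22 [-11.  42. -38.] [ 10.  53. -31.]
-30 23 [-11.  42. -30.] [ 12.  52. -20.]
scene [[248.0, 229.0], [248.0, 218.0], [243.0, 226.0], [243.0, 215.0], [279.0, 245.0], [280.0, 235.0], [285.0, 248.0], [286.0, 238.0], [253.0, 224.0], [253.0, 213.0], [248.0, 221.0], [248.0, 211.0], [284.0, 240.0], [284.0, 229.0], [290.0, 243.0], [290.0, 232.0]]
```

Both depth cameras put the fingertips about 20 mm behind the reported TCP, not 14 mm ahead of it. The guard and table heights agree with the given sizes, so I'll go by the measured fingertips and lower further in steps.

arm_command([
  [[0,-1.3,10],[0,0,0],0],
  [[0,-1,10],[0,0,0],0],
  [[0,0,6],[0,0,0],0],
  [[0,0,0],[0,0,0],0],
  [[0,0,0],[0,0,0],0],
])

```text
time: 4.32
position: [0.5865, 0.3141, 0.1953]
tool_rot: [0.229, -3.131, 0.001]
ft_force: [0.8, 0.0, 0.4]
grip_width: 1.002
```

```bash
cat > tips.py <<'E'
from h import *
st=ctrl.get_state()
T=R.from_rotvec(st['tool_rot']).as_matrix(); p=np.array(st['position'])
for n in ['wrist','scene']:
    im,d=optics.get_image(n);P=cloud(n,d,st);L=(P-p)@T*1000
    dark=im.max(2)<75
    m=dark&(abs(L[...,0])<20)&(abs(L[...,1])>30)&(abs(L[...,1])<75)&(L[...,2]>-90)&(L[...,2]<22)&(d>0)
    for s in (-1,1):
        w=L[m&(L[...,1]*s>0)]; print(n,s,len(w),'tip z tool',np.percentile(w[:,2],99).round(1),'world',((p+T@np.array([0,0,np.percentile(w[:,2],99)/1000]))[2]).round(4))
    hsv=cv2.cvtColor(im,cv2.COLOR_BGR2HSV)
    g=(hsv[...,1]>130)&(hsv[...,0]<20)&(abs(P[...,2]-.189)<.006)&(d>0)&(abs(L[...,0])<60)&(abs(L[...,1])<70)
    print(n,'flat in tool',np.percentile(L[g],[1,50,99],axis=0).round(1).tolist())
plan((.588,.3148,.1865),8.3)
E
python3 tips.py
```

```text
wrist -1 3007 tip z tool 16.0 world 0.1793
wrist 1 2581 tip z tool 15.9 world 0.1793
wrist flat in tool [[-17.0, -48.8, 4.3], [12.4, 1.6, 6.0], [30.5, 49.6, 10.1]]
scene -1 139 tip z tool 15.4 world 0.1799
scene 1 123 tip z tool 21.4 world 0.1739
scene flat in tool [[-36.2, -49.5, 2.9], [-13.0, 12.3, 6.1], [29.9, 49.9, 11.7]]
t 4.4167 pos [0.5872 0.3146 0.1966] yaw 8.37 F [ 0.2 -0.4  0.9] grip 1.0
turn deg [0.01 0.01 0.07] shift before-turn axes [-0.9  0.1 10.1] after-turn axes [-0.9  0.1 10.1]
```

arm_command([
  [[-2,0,5],[0,0,0],0],
  [[0,0,3.5],[0,0,0],0],
  [[0,0,0],[0,0,0],0],
  [[0,0,0],[0,0,0],0],
])

```text
time: 4.75
position: [0.5889, 0.3147, 0.1876]
tool_rot: [0.229, -3.133, 0.0]
ft_force: [0.2, -0.8, 0.5]
grip_width: 0.997
```

Run:
```python
from h import *
st=ctrl.get_state();plan((.5895,.3148,.1865),8.3)
for n in ['scene','wrist']:
    im,d=optics.get_image(n)
    P=cloud(n,d,st); T=R.from_rotvec(st['tool_rot']).as_matrix();L=(P-np.array(st['position']))@T*1000
    m=(im.max(2)<75)&(abs(L[...,0])<14)&(abs(L[...,1])>39)&(abs(L[...,1])<54.5)&(L[...,2]<0)&(L[...,2]>-90)
    for s in (-1,1): print(n,s,np.percentile(L[m&(L[...,1]*s>0)],[1,99],axis=0).round(1).tolist())
    h=(im.max(2)<75)&(abs(L[...,0])<30)&(abs(L[...,1])<25)&(P[...,2]>.236)&(P[...,2]<.25)
    print('bar',np.percentile(L[h],[2,50,98],axis=0).round(1).tolist())
    c=im[190:290,220:320] if n=='scene' else im[130:330,130:380]; cv2.imwrite(f'pics/{n}6.png',cv2.resize(c,None,fx=6 if n=='scene' else 3,fy=6 if n=='scene' else 3,interpolation=2))
```

```text
t 4.75 pos [0.5889 0.3147 0.1876] yaw 8.36 F [ 0.2 -0.8  0.5] grip 0.997
turn deg [-0.01 -0.03  0.06] shift before-turn axes [-0.7  0.   1.1] after-turn axes [-0.7  0.   1.1]
scene -1 [[-11.6, -54.0, -87.1], [9.2, -43.3, -21.4]]
scene 1 [[-11.0, 43.6, -57.1], [10.3, 53.2, -22.5]]
bar [[-12.4, -16.7, -58.1], [-6.1, 0.9, -54.9], [5.8, 17.4, -48.7]]
wrist -1 [[-10.2, -52.4, -89.6], [13.4, -43.0, -22.9]]
wrist 1 [[-8.8, 43.3, -89.6], [13.5, 52.9, -22.8]]
bar [[-12.1, -17.1, -57.7], [-6.0, -0.0, -55.3], [25.1, 17.2, -49.2]]
```

View pics/scene6.png

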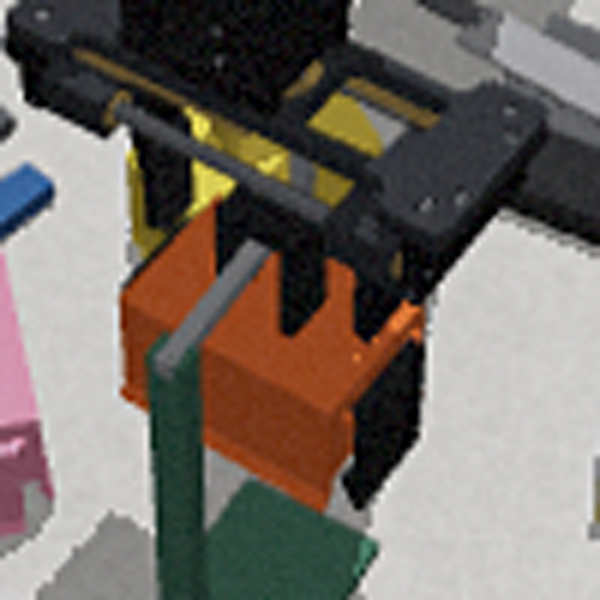

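The fingers now straddle the stirrup legs, with the tips about 20 mm above the orange flat top. Closing on the handle.

arm_command([
  [[-1,0,0],[0,0,0],1],
  [[0,0,0],[0,0,0],1],
  [[0,0,0],[0,0,0],1],
  [[0,0,0],[0,0,0],1],
  [[0,0,0],[0,0,0],1],
  [[0,0,0],[0,0,0],1],
  [[0,0,0],[0,0,0],1],
  [[0,0,0],[0,0,0],1],
], force=50)

```text
time: 5.52
position: [0.59, 0.3149, 0.188]
tool_rot: [-0.229, 3.133, 0.0]
ft_force: [-0.3, 0.1, -0.3]
grip_width: 0.479
```

Run:
```python
from h import *
plan((.5895,.3148,.1865+.031),8.3)
```

```text
t 5.5167 pos [0.59   0.3149 0.188 ] yaw 8.36 F [-0.3  0.1 -0.3] grip 0.479
turn deg [0.01 0.   0.06] shift before-turn axes [  0.5  -0.  -29.5] after-turn axes [  0.5  -0.  -29.5]
```

arm_command([
  [[0,0,0],[0,0,0],1],
  [[0,0,0],[0,0,0],1],
  [[0,0,0],[0,0,0],1],
])

```text
time: 5.77
position: [0.59, 0.3149, 0.188]
tool_rot: [-0.229, 3.133, 0.0]
ft_force: [-0.1, 0.2, -0.4]
grip_width: 0.41
```

arm_command([
  [[0,0,0],[0,0,0],1],
  [[0,0,0],[0,0,0],1],
  [[0,0,-6],[0,0,0],1],
  [[0,0,-8],[0,0,0],1],
  [[0,0,0],[0,0,0],1],
])

```text
time: 6.18
position: [0.5909, 0.3153, 0.2041]
tool_rot: [-0.229, 3.131, 0.002]
ft_force: [0.5, 0.0, 0.2]
grip_width: 0.411
```

```bash
cat > chk.py <<'E'
from h import *
import sys
st=ctrl.get_state();plan((.59,.3149,.188+.031),8.3)
T=R.from_rotvec(st['tool_rot']).as_matrix()
for n in ['scene','wrist']:
    im,d=optics.get_image(n); P=cloud(n,d,st);L=(P-np.array(st['position']))@T*1000
    hsv=cv2.cvtColor(im,cv2.COLOR_BGR2HSV)
    g=(hsv[...,1]>130)&(hsv[...,0]<20)&(hsv[...,2]>60)&(d>0)&(abs(L[...,0])<50)&(abs(L[...,1])<60)&(L[...,2]<25)&(L[...,2]>-25)
    q=L[g]; med=np.median(q[:,2]); q=q[abs(q[:,2]-med)<8]
    A=np.c_[q[:,:2],np.ones(len(q))]; c=np.linalg.lstsq(A,q[:,2],rcond=None)[0]
    k=abs(q[:,2]-A@c)<3; c=np.linalg.lstsq(A[k],q[k,2],rcond=None)[0]; q=q[k]
    print(n,len(q),'flat tool',np.percentile(q,[1,50,99],axis=0).round(1).tolist(),'slopes',c.round(3),'rect',[np.round(x,1).tolist() for x in cv2.minAreaRect(q[:,:2].astype(np.float32))],'wz',np.median(P[g][:,2]).round(4))
    cv2.imwrite(f'pics/{n}_{sys.argv[1]}.png',cv2.resize(im,(800,600)) if len(sys.argv)<3 else im)
E
python3 chk.py a
```

```text
t 6.1833 pos [0.5909 0.3153 0.2041] yaw 8.36 F [0.5 0.  0.2] grip 0.411
turn deg [0.06 0.15 0.06] shift before-turn axes [  0.9  -0.2 -14.9] after-turn axes [  0.9  -0.3 -14.9]
scene 588 flat tool [[-32.4, -49.7, -3.6], [-10.2, 19.4, -1.2], [33.7, 49.7, 2.2]] slopes [-0.007  0.003 -1.171] rect [[1.5, -0.1], [101.0, 69.2], 90.0] wz 0.2047
wrist 9746 flat tool [[-11.3, -48.7, -2.8], [18.1, 2.2, -1.3], [34.0, 49.0, 0.8]] slopes [ 0.003 -0.    -1.349] rect [[9.7, 0.2], [100.3, 49.2], 89.8] wz 0.2053
```

View pics/scene_a.png

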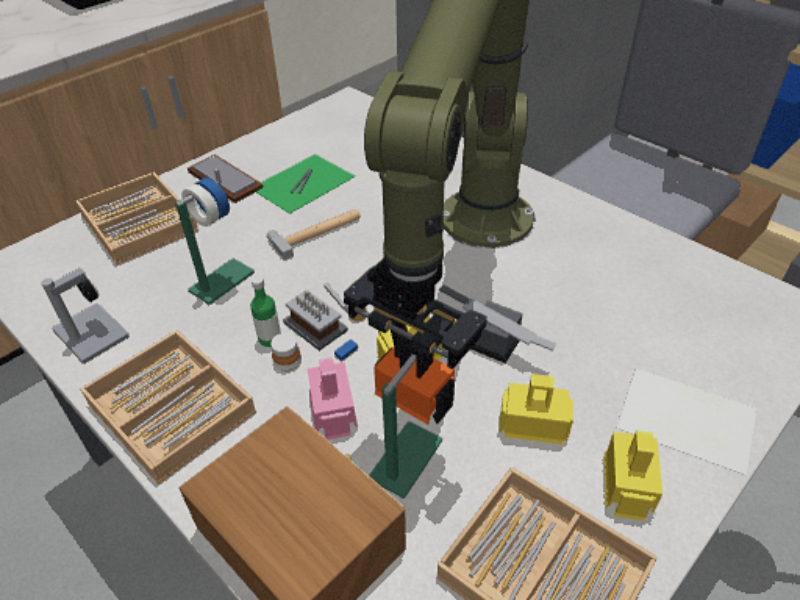

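The guard came up level with the tool by 16 mm. I'll lift another 14 mm, then draw it out along the hook's axis.

arm_command([
  [[0,0,-6],[0,0,0],1],
  [[0,0,-6],[0,0,0],1],
  [[0,0,-2],[0,0,0],1],
  [[0,0,0],[0,0,0],1],
  [[0,0,0],[0,0,0],1],
])

```text
time: 6.7
position: [0.5902, 0.315, 0.2163]
tool_rot: [-0.229, 3.133, 0.001]
ft_force: [-0.8, -0.3, -1.1]
grip_width: 0.406
```

```bash
python3 chk.py b
python3 - <<'E'
from h import *
a=np.radians(12.5); st=ctrl.get_state(); p=np.array(st['position']); p=p-.1*np.array([np.cos(a),np.sin(a),0]); p[2]=.219
plan(p,8.36)
z=cv2.imread('pics/scene_b.png'); cv2.imwrite('pics/sb.png',cv2.resize(z[320:480,340:500],(640,640))[:600])
E
```

```text
t 6.7 pos [0.5902 0.315  0.2163] yaw 8.36 F [-0.8 -0.3 -1.1] grip 0.406
turn deg [0.02 0.03 0.06] shift before-turn axes [ 0.2 -0.  -2.7] after-turn axes [ 0.2 -0.  -2.7]
scene 601 flat tool [[-32.3, -49.8, -3.4], [-9.5, 20.4, -1.0], [34.2, 49.4, 2.3]] slopes [-0.008  0.006 -1.065] rect [[1.9, -0.2], [69.2, 101.4], 0.6] wz 0.2167
wrist 9755 flat tool [[-11.3, -48.7, -2.8], [18.0, 1.6, -1.3], [34.0, 49.0, 0.7]] slopes [ 0.004 -0.    -1.367] rect [[9.8, 0.2], [100.7, 49.1], 89.9] wz 0.2175
t 6.8 pos [0.5899 0.3148 0.2158] yaw 8.36 F [-0.4  0.9 -0.9] grip 0.412
turn deg [-0.01 -0.02  0.  ] shift before-turn axes [99.7 -7.2 -3.2] after-turn axes [99.7 -7.2 -3.2]
```

View pics/sb.png

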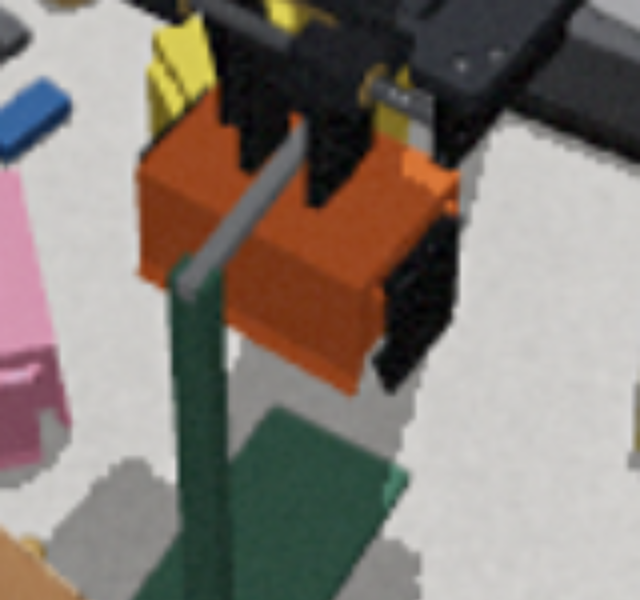

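arm_command([
  [[0,0,-3],[0,0,0],1],
  [[0,0,0],[0,0,0],1],
  [[6,-0.4,0],[0,0,0],1],
  [[12,-0.9,0],[0,0,0],1],
  [[14,-1,0],[0,0,0],1],
  [[14,-1,0],[0,0,0],1],
  [[14,-1,0],[0,0,0],1],
  [[14,-1,0],[0,0,0],1],
])

```text
time: 7.47
position: [0.5165, 0.2986, 0.2189]
tool_rot: [0.229, -3.133, 0.0]
ft_force: [0.5, 0.2, -0.6]
grip_width: 0.407
```

arm_command([
  [[14,-1,0],[0,0,0],1],
  [[14,-1,0],[0,0,0],1],
  [[6,0,0],[0,0,0],1],
  [[0,0,0],[0,0,0],1],
  [[0,0,0],[0,0,0],1],
])

```text
time: 7.88
position: [0.4844, 0.2921, 0.2193]
tool_rot: [-0.23, 3.132, 0.001]
ft_force: [0.6, -0.7, -2.1]
grip_width: 0.412
```

```bash
python3 chk.py c
```

```text
t 7.8833 pos [0.4844 0.2921 0.2193] yaw 8.38 F [ 0.6 -0.7 -2.1] grip 0.412
turn deg [0.03 0.06 0.08] shift before-turn axes [-107.8    7.2    0.4] after-turn axes [-107.7    7.3    0.3]
scene 594 flat tool [[-32.7, -49.5, -3.7], [-9.3, 8.5, -1.2], [33.4, 49.6, 2.5]] slopes [-0.016  0.003 -1.215] rect [[0.8, -0.3], [102.3, 68.4], 89.7] wz 0.2197
wrist 10558 flat tool [[-11.0, -48.7, -2.8], [17.0, 0.4, -1.4], [34.0, 48.9, 0.7]] slopes [ 5.000e-03 -1.000e-03 -1.432e+00] rect [[9.8, 0.1], [100.3, 49.0], 89.8] wz 0.2206
```

View pics/scene_c.png

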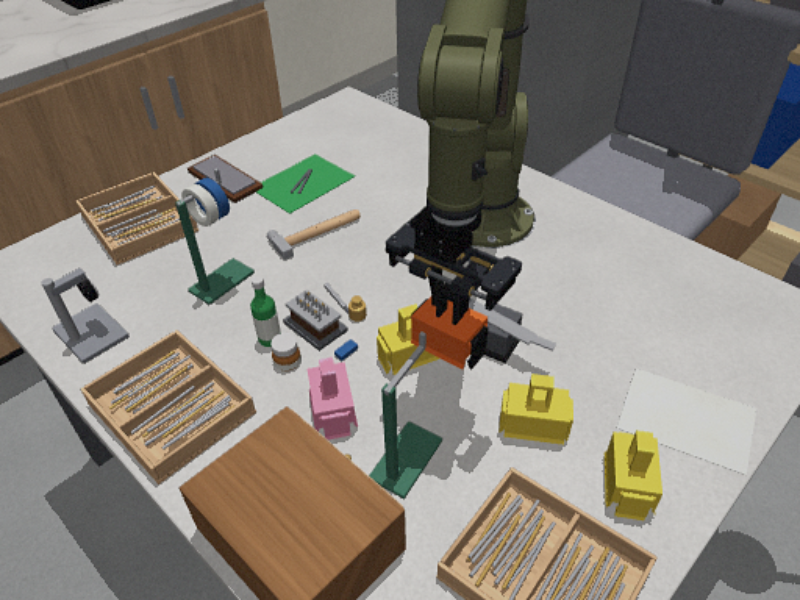

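arm_command([
  [[0,0,-25],[0,0,4.2],1],
  [[0,0,-25],[0,0,4.2],1],
  [[0,-27,0],[0,0,0],1],
  [[-14,-27,0],[0,0,0],1],
  [[-18,-27,0],[0,0,0],1],
  [[-18,-27,0],[0,0,0],1],
  [[-18,-27,0],[0,0,0],1],
  [[-18,-27,0],[0,0,0],1],
])

```text
time: 8.65
position: [0.5715, 0.1282, 0.269]
tool_rot: [0.002, 3.141, -0.0]
ft_force: [0.0, 0.4, -0.9]
grip_width: 0.411
```

arm_command([
  [[0,0,0],[0,0,0],1],
  [[0,0,0],[0,0,0],1],
  [[0,0,0],[0,0,0],1],
])

```text
time: 8.9
position: [0.5704, 0.1303, 0.2686]
tool_rot: [-0.002, -3.141, -0.001]
ft_force: [0.5, 0.2, -1.4]
grip_width: 0.414
```

```bash
python3 chk.py d x
cat > rack.py <<'E'
from h import *
st=ctrl.get_state()
for n in ['wrist','top','scene']:
    im,d=optics.get_image(n);P=cloud(n,d,st).reshape(-1,3)
    hsv=cv2.cvtColor(im,cv2.COLOR_BGR2HSV).reshape(-1,3)
    w=(d.ravel()>0)&(abs(P[:,0]-.515)<.05)&(abs(P[:,1]+.022)<.07)&(abs(P[:,2]-.05)<.008)&(hsv[:,1]<50)&(hsv[:,2]>100)
    k,l,s,c=cv2.connectedComponentsWithStats(cv2.morphologyEx(w.reshape(384,512).astype(np.uint8),cv2.MORPH_CLOSE,np.ones((5,5) if n=='wrist' else (3,3))))
    if k<2: print(n,'none'); continue
    i=1+np.argmax(s[1:,4]); mk=(l==i)
    f,cx,cy,T=cam(n,st)
    cs,_=cv2.findContours(mk.astype(np.uint8),cv2.RETR_EXTERNAL,2); c=max(cs,key=len).reshape(-1,2)
    r=np.c_[(c[:,0]-cx)/f,(c[:,1]-cy)/f,np.ones(len(c))]@T[:3,:3].T
    g=T[:3,3]+r*((.05-T[2,3])/r[:,2])[:,None]
    print(n,s[i],[np.round(x,2).tolist() for x in cv2.minAreaRect((g[:,:2]*1000).astype(np.float32))],'zmed',np.median(P[mk.ravel(),2]).round(4))
    o=im.copy(); cv2.drawContours(o,[c.reshape(-1,1,2)],-1,(0,0,255),1); cv2.imwrite(f'pics/rack_{n}.png',o)
E
python3 rack.py
```

```text
t 8.9 pos [0.5704 0.1303 0.2686] yaw -0.06 F [ 0.5  0.2 -1.4] grip 0.414
turn deg [ 0.02 -0.03 -8.36] shift before-turn axes [-19.5 184.6  49.6] after-turn axes [-46.1 179.9  49.6]
scene 491 flat tool [[-32.4, -47.8, -4.0], [-10.8, 17.5, -1.3], [32.2, 50.1, 2.4]] slopes [-0.019  0.011 -1.487] rect [[-0.0, 0.7], [100.3, 65.9], 89.2] wz 0.2692
wrist 10575 flat tool [[-11.1, -48.6, -2.8], [17.0, -0.1, -1.4], [34.0, 49.0, 0.8]] slopes [ 0.004 -0.    -1.395] rect [[9.7, 0.3], [49.2, 100.4], 0.0] wz 0.2699
wrist [  80  100   91   49 3942] [[518.59, -24.29], [104.5, 56.05], 89.54] zmed 0.0505
top [286 176  28  15 400] [[516.91, -22.81], [53.41, 102.63], 0.34] zmed 0.051
scene [183 186  31  25 249] [[524.97, -27.09], [108.14, 46.3], 83.08] zmed 0.0511
```

View pics/rack_wrist.png

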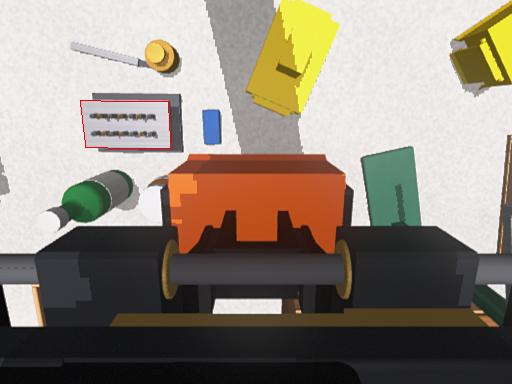

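arm_command([
  [[8,-26,0],[0,0,0.4],1],
  [[9,-26,0],[0,0,0],1],
  [[9,-26,0],[0,0,0],1],
  [[9,-26,0],[0,0,0],1],
  [[9,-26,0],[0,0,0],1],
  [[9,-25,0],[0,0,0],1],
  [[0,0,0],[0,0,0],1],
  [[0,0,0],[0,0,0],1],
])

```text
time: 9.82
position: [0.5158, -0.026, 0.2696]
tool_rot: [0.016, 3.14, 0.001]
ft_force: [-0.8, 1.0, -1.0]
grip_width: 0.41
```

arm_command([
  [[0,0,30],[0,0,0],1],
  [[0,0,30],[0,0,0],1],
  [[0,0,15],[0,0,0],1],
  [[0,0,0],[0,0,0],1],
  [[0,0,0],[0,0,0],1],
])

```text
time: 10.23
position: [0.516, -0.0233, 0.1937]
tool_rot: [-0.008, -3.14, -0.0]
ft_force: [0.3, -0.4, -0.9]
grip_width: 0.409
```

```bash
python3 -c "
from h import *
plan((.518,-.024,.15),-.4)"; python3 chk.py e x; python3 rack.py;  python3 - <<'E'
import cv2
z=cv2.imread('pics/scene_e.png'); cv2.imwrite('pics/se.png',cv2.resize(z[140:260,140:300],(800,600),interpolation=2))
E
```

```text
t 10.2333 pos [ 0.516  -0.0233  0.1937] yaw -0.31 F [ 0.3 -0.4 -0.9] grip 0.409
turn deg [ 0.   -0.07  0.09] shift before-turn axes [-2.1 -0.7 43.6] after-turn axes [-2.  -0.7 43.7]
t 10.2333 pos [ 0.516  -0.0233  0.1937] yaw -0.31 F [ 0.3 -0.4 -0.9] grip 0.409
turn deg [ 0.01 -0.07 -8.61] shift before-turn axes [-72.2 338.6 -25.4] after-turn axes [-122.1  324.   -25.3]
scene 352 flat tool [[-32.2, -47.7, -4.0], [-9.9, 17.2, -1.2], [33.7, 51.1, 2.6]] slopes [-0.023  0.01  -1.297] rect [[1.1, 1.0], [67.9, 104.1], 0.7] wz 0.1941
wrist 10556 flat tool [[-11.1, -48.6, -2.9], [17.1, -0.1, -1.4], [34.0, 48.9, 0.8]] slopes [ 0.005 -0.    -1.453] rect [[9.8, 0.2], [100.3, 49.2], 89.9] wz 0.195
wrist [204 152 104   2 160] [[490.27, -24.41], [102.91, 1.0], 89.67] zmed 0.0499
top [286 188   2   2   4] [[495.62, 26.54], [3.82, 3.8], 0.2] zmed 0.0502
scene [184 188  35  22 212] [[515.13, -23.77], [107.59, 55.23], 88.92] zmed 0.0508
```

View pics/se.png

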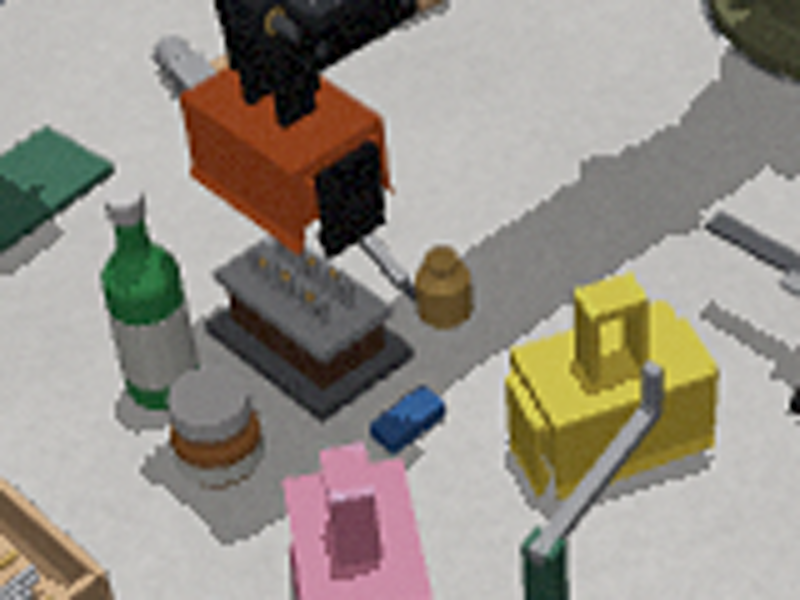

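View pics/wrist_e.png

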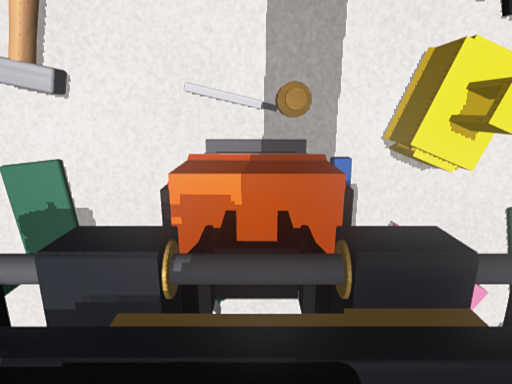

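arm_command([
  [[-2.1,-0.9,20],[0,0,0],1],
  [[0,0,22],[0,0,0],1],
  [[0,0,20],[0,0,0],1],
  [[0,0,9],[0,0,0],1],
  [[0,0,0],[0,0,0],1],
  [[0,0,0],[0,0,0],1],
])

```text
time: 10.98
position: [0.5186, -0.0257, 0.1236]
tool_rot: [0.012, 3.141, 0.0]
ft_force: [0.1, 0.4, -0.3]
grip_width: 0.41
```

```bash
python3 -c "
from h import *
plan((.518,-.0243,.0917),-.4)"; python3 chk.py f x; python3 rack.py;  python3 - <<'E'
import cv2
z=cv2.imread('pics/scene_f.png'); cv2.imwrite('pics/sf.png',cv2.resize(z[150:240,155:255],(660,594),interpolation=2))
E
```

```text
t 10.9833 pos [ 0.5186 -0.0257  0.1236] yaw -0.44 F [ 0.1  0.4 -0.3] grip 0.41
turn deg [ 0.    0.03 -0.04] shift before-turn axes [ 0.7  1.4 31.9] after-turn axes [ 0.7  1.4 31.9]
t 10.9833 pos [ 0.5186 -0.0257  0.1236] yaw -0.44 F [ 0.1  0.4 -0.3] grip 0.41
turn deg [-0.    0.03 -8.74] shift before-turn axes [-68.8 341.1 -95.3] after-turn axes [-119.8  326.7  -95.4]
scene 327 flat tool [[-32.4, -47.6, -3.9], [-10.9, 17.5, -1.3], [33.1, 50.5, 2.1]] slopes [-0.011  0.008 -1.369] rect [[1.1, 1.9], [68.9, 102.5], 0.2] wz 0.1242
wrist 10558 flat tool [[-11.0, -48.5, -2.8], [17.1, -0.1, -1.4], [34.0, 49.0, 0.7]] slopes [ 5.000e-03 -1.000e-03 -1.456e+00] rect [[10.0, 0.2], [48.7, 100.4], 0.1] wz 0.1249
wrist none
top [286 189   1   1   1] [[493.7, 28.43], [0.0, 0.0], 0.0] zmed 0.0425
scene [202 204   4   6  17] [[536.61, 11.76], [23.75, 8.18], 67.74] zmed 0.05
```

View pics/sf.png

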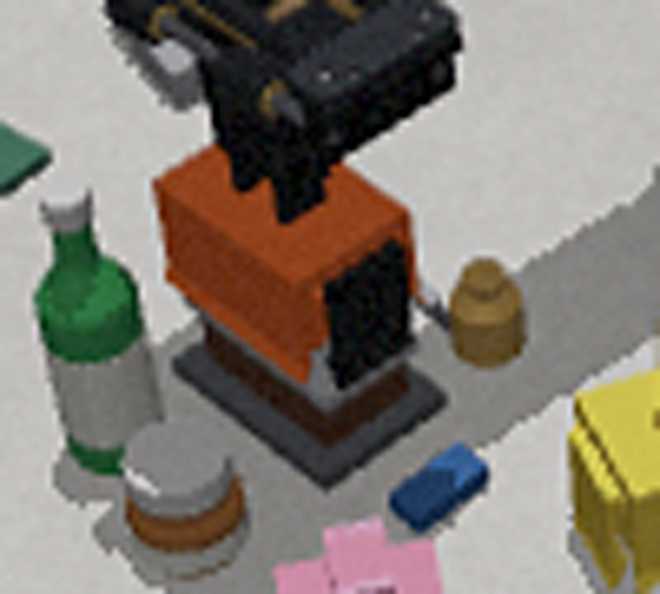

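View pics/wrist_f.png

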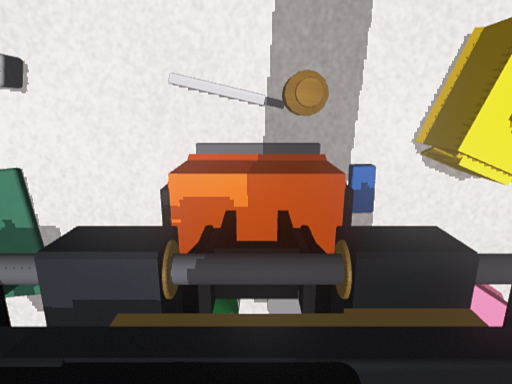

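Run:
```python
from h import *
for k in range(2):
    st=ctrl.get_state(); im,d=optics.get_image('wrist'); f,cx,cy,T=cam('wrist',st)
    g=cv2.cvtColor(im,cv2.COLOR_BGR2GRAY); m=np.zeros_like(g); m[138:154,185:332]=((g<110)&(im.max(2).astype(int)-im.min(2)<25))[138:154,185:332]
    ys,xs=np.nonzero(m); 
    def pl(u,v,z=.01):
        r=T[:3,:3]@np.array([(u-cx)/f,(v-cy)/f,1]); return T[:3,3]+r*(z-T[2,3])/r[2]
    for row in (146,149,151):
        x=xs[ys==row]; print(row,x.min(),x.max(),pl(x.min()-.5,row).round(4),pl(x.max()+.5,row).round(4), 'mid y',((pl(x.min()-.5,row)+pl(x.max()+.5,row))/2)[1].round(4))
    for col in (215,258,300):
        y=ys[xs==col]; print(col,y.min(),'front x',pl(col,y.min()-.5)[0].round(4),'->rack x',(pl(col,y.min()-.5)[0]+.038).round(4))
plan((.518,-.0243,.0917),-.4)
```

```text
146 263 319 [ 0.4822 -0.0197  0.01  ] [0.4826 0.0316 0.01  ] mid y 0.006
149 263 319 [ 0.4849 -0.0197  0.01  ] [0.4853 0.0317 0.01  ] mid y 0.006
151 263 319 [ 0.4867 -0.0197  0.01  ] [0.4871 0.0318 0.01  ] mid y 0.0061
215 143 front x 0.4788 ->rack x 0.5168
258 143 front x 0.4791 ->rack x 0.5171
300 143 front x 0.4793 ->rack x 0.5173
146 263 319 [ 0.4819 -0.0197  0.01  ] [0.4823 0.0315 0.01  ] mid y 0.0059
149 263 319 [ 0.4846 -0.0197  0.01  ] [0.485  0.0316 0.01  ] mid y 0.006
151 263 319 [ 0.4864 -0.0197  0.01  ] [0.4868 0.0317 0.01  ] mid y 0.006
215 144 front x 0.4794 ->rack x 0.5174
258 144 front x 0.4796 ->rack x 0.5176
300 143 front x 0.479 ->rack x 0.517
t 11.3333 pos [ 0.5187 -0.0257  0.1237] yaw -0.44 F [-0.  -0.1 -1.9] grip 0.412
turn deg [ 0.02  0.08 -0.04] shift before-turn axes [ 0.8  1.3 32. ] after-turn axes [ 0.7  1.4 32. ]
```

arm_command([
  [[0.9,1.3,0],[0,0,0],1],
  [[0,0,4],[0,0,0],1],
  [[0,0,4],[0,0,0],1],
  [[0,0,4],[0,0,0],1],
  [[0,0,4],[0,0,0],1],
  [[0,0,0],[0,0,0],1],
], force=60)

```text
time: 11.83
position: [0.5175, -0.0244, 0.1064]
tool_rot: [0.012, 3.141, -0.0]
ft_force: [0.8, -0.3, -1.4]
grip_width: 0.409
```

```bash
python3 -c "
from h import *
plan((.5178,-.0243,.0917),-.4);print(ctrl.get_state()['torque'])"
```

```text
t 11.8333 pos [ 0.5175 -0.0244  0.1064] yaw -0.44 F [ 0.8 -0.3 -1.4] grip 0.409
turn deg [-0.01  0.01 -0.04] shift before-turn axes [-0.3  0.1 14.7] after-turn axes [-0.3  0.1 14.7]
[-0.04714365 -0.22469429 -0.00531927]
```

arm_command([
  [[0,0,3],[0,0,0],1],
  [[0,0,3],[0,0,0],1],
  [[0,0,3],[0,0,0],1],
  [[0,0,0],[0,0,0],1],
])

```text
time: 12.17
position: [0.5174, -0.0244, 0.0973]
tool_rot: [0.012, 3.141, -0.0]
ft_force: [1.7, 0.9, -2.1]
grip_width: 0.409
```

```bash
python3 -c "
from h import *
plan((.5178,-.0243,.0917),-.4);print(ctrl.get_state()['torque'])"; python3 chk.py g x|tail -2
```

```text
t 12.1667 pos [ 0.5174 -0.0244  0.0973] yaw -0.44 F [ 1.7  0.9 -2.1] grip 0.409
turn deg [-0.01  0.01 -0.04] shift before-turn axes [-0.4  0.1  5.6] after-turn axes [-0.4  0.1  5.6]
[-0.03519913 -0.45268422 -0.02192525]
scene 320 flat tool [[-32.7, -48.1, -3.8], [-10.8, 18.3, -1.4], [34.0, 50.6, 2.1]] slopes [-3.000e-03  1.000e-03 -1.285e+00] rect [[0.9, 1.3], [67.5, 102.9], 0.1] wz 0.0978
wrist 10556 flat tool [[-11.0, -48.6, -2.8], [17.0, 0.2, -1.3], [34.0, 49.0, 1.0]] slopes [ 8.000e-03 -1.000e-03 -1.449e+00] rect [[9.8, 0.3], [100.3, 48.8], 89.9] wz 0.0986
```

arm_command([
  [[0,0,2],[0,0,0],1],
  [[0,0,2],[0,0,0],1],
  [[0,0,1],[0,0,0],1],
  [[0,0,0],[0,0,0],1],
])

```text
time: 12.6
position: [0.5167, -0.0243, 0.0923]
tool_rot: [-0.012, -3.14, -0.0]
ft_force: [-0.3, -0.1, -1.7]
grip_width: 0.41
```

```bash
python3 -c "
from h import *
plan((.5178,-.0243,.0917),-.4);print(ctrl.get_state()['torque'])"; python3 chk.py h x|tail -2
```

```text
t 12.6 pos [ 0.5167 -0.0243  0.0923] yaw -0.43 F [-0.3 -0.1 -1.7] grip 0.41
turn deg [-0.   -0.08 -0.03] shift before-turn axes [-1.1  0.   0.6] after-turn axes [-1.1  0.   0.6]
[ 0.01908405 -0.06805816  0.00913658]
scene 317 flat tool [[-32.6, -45.7, -4.1], [-10.8, 17.4, -1.5], [32.7, 50.4, 2.2]] slopes [-0.019  0.011 -1.627] rect [[0.2, 1.6], [98.9, 66.6], 89.8] wz 0.0929
wrist 10562 flat tool [[-10.9, -48.6, -2.9], [17.0, 0.2, -1.4], [34.0, 49.0, 0.6]] slopes [ 5.000e-03 -1.000e-03 -1.437e+00] rect [[9.9, 0.1], [48.9, 100.5], 0.1] wz 0.0936
```

arm_command([
  [[0,0,1],[0,0,0],1],
  [[0,0,0],[0,0,0],1],
])

```text
time: 12.87
position: [0.5173, -0.0243, 0.092]
tool_rot: [-0.012, -3.141, -0.0]
ft_force: [0.2, -0.2, -1.3]
grip_width: 0.409
```

arm_command([
  [[0,0,1],[0,0,0],1],
  [[0,0,0],[0,0,0],1],
])

```text
time: 13.03
position: [0.5174, -0.0243, 0.0919]
tool_rot: [0.012, 3.142, 0.001]
ft_force: [-1.8, 0.7, 5.2]
grip_width: 0.409
```

arm_command([
  [[0,0,1.5],[0,0,0],1],
  [[0,0,0],[0,0,0],1],
])

```text
time: 13.2
position: [0.5176, -0.0243, 0.0919]
tool_rot: [0.012, 3.141, 0.001]
ft_force: [-6.0, 2.0, 14.2]
grip_width: 0.412
```

arm_command([
  [[0,0,1.5],[0,0,0],1],
  [[0,0,0],[0,0,0],1],
])

```text
time: 13.37
position: [0.5178, -0.0243, 0.0919]
tool_rot: [0.012, 3.141, 0.002]
ft_force: [-9.8, 0.3, 24.3]
grip_width: 0.411
```

```bash
python3 chk.py i x
python3 - <<'E'
import cv2
z=cv2.imread('pics/scene_i.png'); cv2.imwrite('pics/si.png',cv2.resize(z[160:240,160:250],(675,600),interpolation=2))
E
```

```text
t 13.3667 pos [ 0.5178 -0.0243  0.0919] yaw -0.43 F [-9.8  0.3 24.3] grip 0.411
turn deg [ 0.08  0.04 -8.73] shift before-turn axes [ -69.7  339.9 -126.6] after-turn axes [-120.4  325.2 -127.1]
scene 319 flat tool [[-32.4, -47.7, -4.2], [-10.6, 18.5, -1.5], [33.3, 50.8, 2.3]] slopes [-0.015  0.011 -1.552] rect [[0.9, 0.9], [68.0, 101.5], 1.2] wz 0.0925
wrist 10638 flat tool [[-11.0, -48.7, -3.1], [17.1, -0.1, -1.5], [34.2, 49.0, 0.1]] slopes [-2.000e-03  1.000e-03 -1.509e+00] rect [[9.9, 0.2], [49.6, 100.3], 0.3] wz 0.0933
```

View pics/si.png

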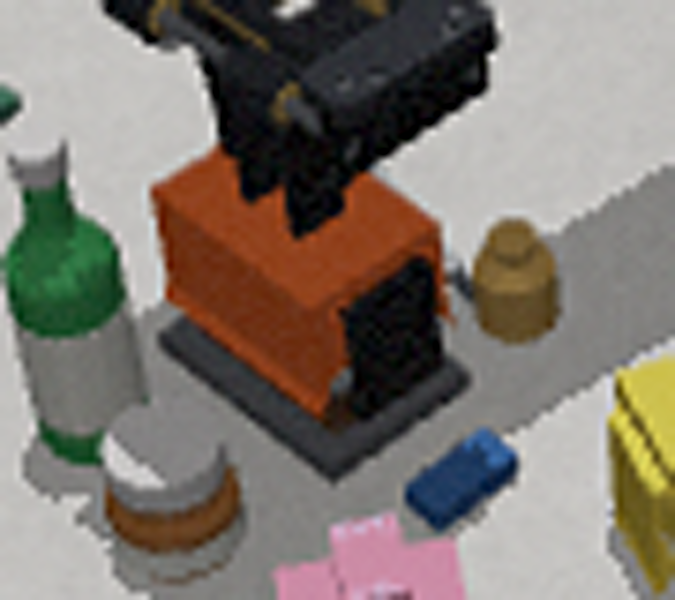

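It's at a hard stop with the flat top at 93 mm under 24 N, so it's seated. I'll relieve the push and tug gently to check the clips.

arm_command([
  [[0,0,-2.5],[0,0,0],1],
  [[0,0,-2.5],[0,0,0],1],
  [[0,0,-1.5],[0,0,0],1],
  [[0,0,-1.5],[0,0,0],1],
  [[0,0,0],[0,0,0],1],
])

```text
time: 13.88
position: [0.517, -0.0243, 0.0944]
tool_rot: [-0.012, -3.141, 0.001]
ft_force: [4.2, -0.8, -11.0]
grip_width: 0.41
```

arm_command([
  [[0,0,2],[0,0,0],1],
  [[0,0,2],[0,0,0],1],
  [[0,0,2],[0,0,0],1],
  [[0,0,1],[0,0,0],1],
  [[0,0,0],[0,0,0],1],
])

```text
time: 14.3
position: [0.5175, -0.0243, 0.0919]
tool_rot: [-0.012, -3.141, -0.002]
ft_force: [-6.0, -0.0, 15.1]
grip_width: 0.408
```

```bash
python3 chk.py j x
```

```text
t 14.3 pos [ 0.5175 -0.0243  0.0919] yaw -0.43 F [-6.  -0.  15.1] grip 0.408
turn deg [ 0.06 -0.01 -8.73] shift before-turn axes [ -69.9  339.9 -126.8] after-turn axes [-120.7  325.2 -127.1]
scene 318 flat tool [[-32.7, -46.2, -4.2], [-9.6, 18.4, -1.3], [33.4, 50.9, 2.1]] slopes [-0.011  0.014 -1.403] rect [[1.3, 1.5], [69.0, 100.6], 0.6] wz 0.0924
wrist 10581 flat tool [[-10.9, -48.6, -3.0], [17.1, -0.1, -1.5], [34.2, 49.0, 0.2]] slopes [-0.000e+00  1.000e-03 -1.488e+00] rect [[10.0, 0.2], [100.4, 49.3], 90.0] wz 0.0933
```

arm_command([
  [[0,0,-2],[0,0,0],1],
  [[0,0,0],[0,0,0],0.2],
  [[0,0,0],[0,0,0],0],
  [[0,0,0],[0,0,0],0],
  [[0,0,0],[0,0,0],0],
  [[0,0,0],[0,0,0],0],
  [[0,0,0],[0,0,0],0],
  [[0,0,0],[0,0,0],0],
])

```text
time: 15.07
position: [0.5173, -0.0244, 0.0908]
tool_rot: [-0.012, -3.141, 0.0]
ft_force: [-0.0, 0.7, 0.1]
grip_width: 0.853
```

arm_command([
  [[0,0,0],[0,0,0],0],
  [[0,0,0],[0,0,0],0],
])

```text
time: 15.23
position: [0.5173, -0.0243, 0.0909]
tool_rot: [0.012, 3.142, 0.0]
ft_force: [-0.5, 0.4, 1.4]
grip_width: 0.969
```

arm_command([
  [[0,0,-8],[0,0,0],0],
  [[0,0,-15],[0,0,0],0],
  [[0,0,-25],[0,0,0],0],
  [[0,0,-35],[0,0,0],0],
  [[0,0,-35],[0,0,0],0],
  [[0,30,-20],[0,0,0],0],
  [[0,38,0],[0,0,0],0],
  [[0,38,0],[0,0,0],0],
])

```text
time: 15.9
position: [0.5195, 0.0821, 0.2321]
tool_rot: [0.017, 3.136, 0.003]
ft_force: [0.2, 0.4, -0.6]
grip_width: 1.002
```

arm_command([
  [[0,38,0],[0,0,0],0],
  [[0,38,0],[0,0,0],0],
  [[0,20,0],[0,0,0],0],
  [[0,0,0],[0,0,0],0],
  [[0,0,0],[0,0,0],0],
])

```text
time: 16.32
position: [0.5186, 0.1789, 0.2292]
tool_rot: [0.007, 3.141, -0.001]
ft_force: [0.6, -0.9, -0.1]
grip_width: 1.0
```

Run:
```python
from h import *
st=ctrl.get_state(); print(st['time'],st['position'])
for n in ['top','scene','wrist']:
    im,d=optics.get_image(n);P=cloud(n,d,st);hsv=cv2.cvtColor(im,cv2.COLOR_BGR2HSV)
    g=(hsv[...,1]>130)&(hsv[...,0]<20)&(d>0)&(abs(P[...,0]-.517)<.06)&(abs(P[...,1]+.024)<.08)&(abs(P[...,2]-.093)<.01)
    q=P[g]; 
    if len(q)>30:
        A=np.c_[q[:,:2]-[.517,-.024],np.ones(len(q))];c=np.linalg.lstsq(A,q[:,2],rcond=None)[0]
        print(n,len(q),'plane',c.round(4),cv2.minAreaRect((q[:,:2]*1000).astype(np.float32)))
    k=(im.max(2)<70)&(d>0)&(abs(P[...,0]-.517)<.03)&(abs(abs(P[...,1]+.024)-.055)<.015)&(P[...,2]>.015)&(P[...,2]<.085)
    for s in(-1,1):
        w=P[k&((P[...,1]+.024)*s>0)]
        if len(w)>8: print(n,'clip',s,len(w),np.percentile(w,[3,50,97],axis=0).round(4).tolist())
    cv2.imwrite(f'pics/{n}_k.png',im if n!='scene' else cv2.resize(im[110:350,100:420],(800,600),interpolation=2))
```

```text
16.3167 [0.51857451 0.17889276 0.22923878]
top 400 plane [-0.0026  0.0036  0.0934] ((515.107666015625, -22.604324340820312), (63.89635467529297, 101.26888275146484), 0.31555941700935364)
top clip 1 17 [[0.4947, 0.0304, 0.0456], [0.514, 0.0361, 0.0596], [0.5303, 0.0367, 0.0829]]
scene 443 plane [-0.0317 -0.0218  0.093 ] ((517.3521728515625, -22.364261627197266), (109.86540985107422, 68.67301177978516), 89.31128692626953)
scene clip 1 198 [[0.4957, 0.0186, 0.0226], [0.5199, 0.032, 0.0542], [0.5388, 0.0347, 0.0843]]
wrist 4873 plane [ 0.0108 -0.0144  0.0931] ((517.7192993164062, -22.362667083740234), (112.29255676269531, 66.72725677490234), 89.85362243652344)
wrist clip 1 1162 [[0.4963, 0.0298, 0.0258], [0.5166, 0.0365, 0.0645], [0.5389, 0.0372, 0.0847]]
```

View pics/scene_k.png

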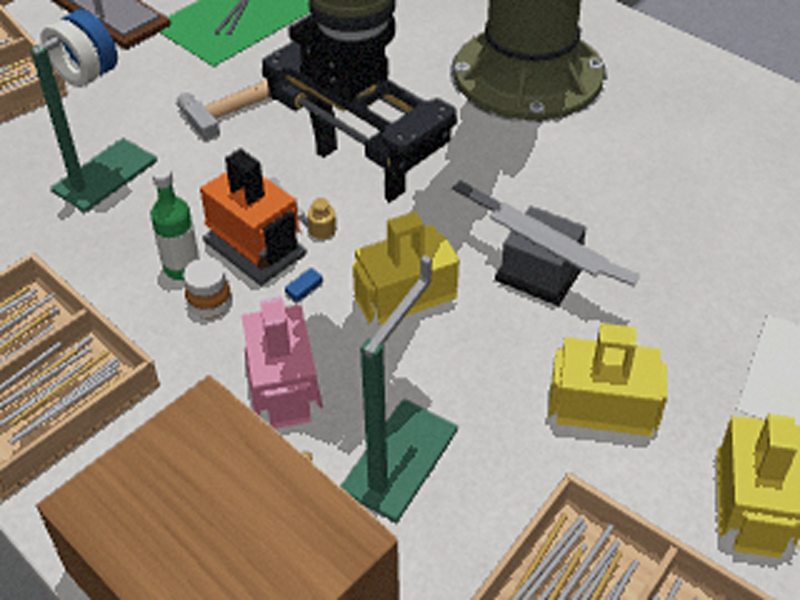

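View pics/wrist_k.png

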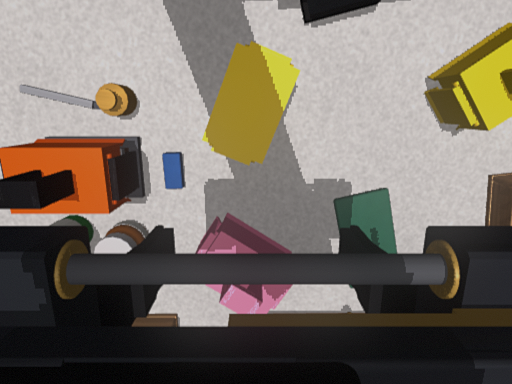

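View pics/top_k.png

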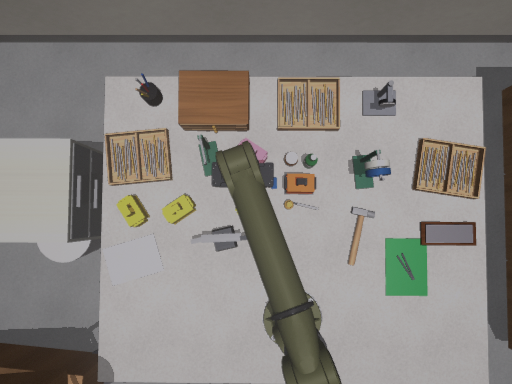

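```bash
cat > clip.py <<'E'
from h import *
import sys
s=int(sys.argv[1]); st=ctrl.get_state()
for n in ['scene','wrist']:
    im,d=optics.get_image(n);P=cloud(n,d,st)
    k=(im.max(2)<85)&(d>0)&(abs(P[...,0]-.517)<.019)&(abs((P[...,1]+.024)*s-.058)<.012)&(P[...,2]>.026)&(P[...,2]<.085)
    w=P[k]; 
    if len(w)<20: print(n,len(w)); continue
    for lo in range(25,85,10):
        q=w[(w[:,2]>lo/1000)&(w[:,2]<lo/1000+.01)]
        if len(q)>3: print(n,lo,len(q),'y outer',np.percentile((q[:,1]+.0243)*s*1000,[50,90]).round(1))
E
python3 clip.py 1; python3 -c "
from h import *
plan((.53,-.21,.23),0)"
```

```text
scene 25 24 y outer [55.5 57.3]
scene 35 21 y outer [56.4 58.3]
scene 45 23 y outer [57.2 58.6]
scene 55 24 y outer [56.8 58.7]
scene 65 25 y outer [57.4 59. ]
scene 75 34 y outer [55.9 58.2]
wrist 25 81 y outer [57.2 58.1]
wrist 35 108 y outer [58.2 58.7]
wrist 45 117 y outer [58.2 58.6]
wrist 55 119 y outer [58.2 58.6]
wrist 65 144 y outer [58.2 58.6]
wrist 75 347 y outer [57.  58.5]
t 16.5667 pos [0.5193 0.1759 0.2293] yaw -0.59 F [-0.1  0.2 -0.4] grip 0.999
turn deg [-0.    0.03 -0.59] shift before-turn axes [ -14.7 -385.8   -0.7] after-turn axes [ -10.7 -385.9   -0.7]
```

The +y clip's outer face is vertical at 58 mm, so it's shut. Next, the -y clip.

arm_command([
  [[0,-38,0],[0,0,0],0],
  [[-2,-38,0],[0,0,0],0],
  [[-2,-38,0],[0,0,0],0],
  [[-2,-38,0],[0,0,0],0],
  [[-2,-38,0],[0,0,0],0],
  [[-2,-38,0],[0,0,0],0],
  [[0,-38,0],[0,0,0],0],
  [[0,-38,0],[0,0,0],0],
])

```text
time: 17.23
position: [0.5259, -0.1294, 0.2294]
tool_rot: [0.015, 3.141, 0.001]
ft_force: [0.0, 0.5, 0.3]
grip_width: 0.998
```

arm_command([
  [[0,-38,0],[0,0,0],0],
  [[0,-36,0],[0,0,0],0],
  [[0,0,0],[0,0,0],0],
  [[0,0,0],[0,0,0],0],
  [[0,0,0],[0,0,0],0],
])

```text
time: 17.65
position: [0.5257, -0.2006, 0.229]
tool_rot: [0.014, 3.141, 0.001]
ft_force: [0.6, 0.6, -0.4]
grip_width: 0.996
```

```bash
python3 clip.py -1
python3 - <<'E'
from h import *
st=ctrl.get_state();print(st['time'],st['position'])
im,d=optics.get_image('wrist'); cv2.imwrite('pics/wl.png',im)
im,d=optics.get_image('top'); cv2.imwrite('pics/tl.png',im)
E
```

```text
scene 0
wrist 25 61 y outer [57.7 58.7]
wrist 35 89 y outer [58.8 59.1]
wrist 45 98 y outer [58.8 59.1]
wrist 55 110 y outer [58.8 59.1]
wrist 65 116 y outer [58.8 59.1]
wrist 75 329 y outer [56.9 59. ]
17.75 [ 0.52619636 -0.19901607  0.22888862]
```

View pics/wl.png

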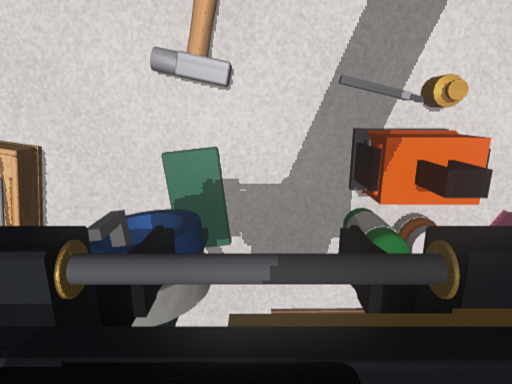

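View pics/tl.png

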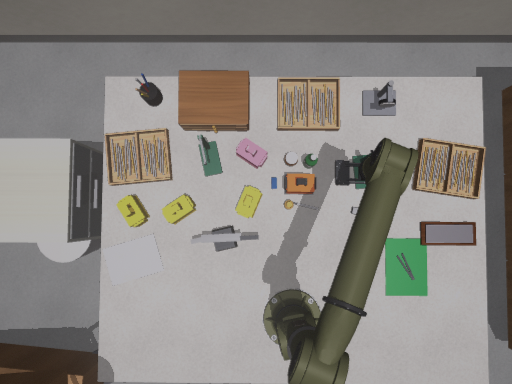

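Both clips read vertical and shut. The arm is close to the tape stand, so I'll raise it, back off and compare the scene with the start.

arm_command([
  [[0,0,-35],[0,0,0],0],
  [[0,0,-35],[0,0,0],0],
  [[20,30,-10],[0,0,0],0],
  [[20,34,0],[0,0,0],0],
  [[20,34,0],[0,0,0],0],
  [[0,0,0],[0,0,0],0],
  [[0,0,0],[0,0,0],0],
  [[0,0,0],[0,0,0],0],
])

```text
time: 18.52
position: [0.4669, -0.1019, 0.3093]
tool_rot: [0.01, 3.14, -0.0]
ft_force: [0.1, -0.7, -0.3]
grip_width: 1.003
```

Run:
```python
from h import *
st=ctrl.get_state();print(st['time'],st['position'],st['ft_force'])
im,d=optics.get_image('scene'); z=np.load('scene0.npz')['im']
cv2.imwrite('pics/cmp.png',np.vstack([z[90:240,0:400],im[90:240,0:400]]).repeat(2,0).repeat(2,1))
df=(cv2.absdiff(im,z).max(2)>60).astype(np.uint8); k,l,s,c=cv2.connectedComponentsWithStats(df)
for i in range(1,k):
    if s[i,4]>25: print(s[i])
```

```text
18.5167 [ 0.46694294 -0.10188954  0.30928356] [ 0.13214826 -0.65531689 -0.32385027]
[ 148    0   67  112 2840]
[501  36  11  30 219]
[327  65   8  11  28]
[291  85   3  17  29]
[ 454   98   58  114 2185]
[ 174  148  124   79 2541]
[ 298  157  194  148 5467]
[205 215  14  10  28]
[ 240  218   51   58 1707]
[239 281   7  16  63]
[264 288  22  28 270]
```

View pics/cmp.png

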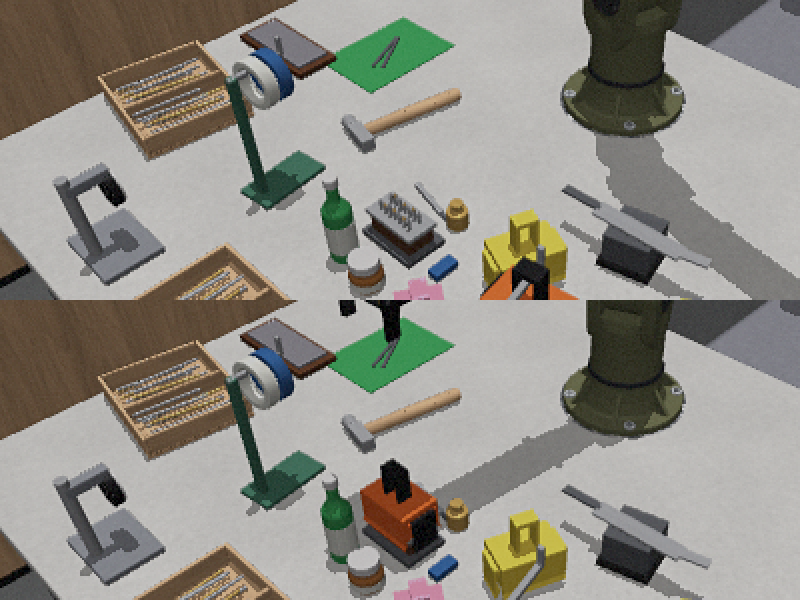

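Compared with the start (top half), only the guard has moved. The tapes, hammer, bottle, jar, eraser, weight and blade are where they were. Handing in.

```bash
python3 -c "
from bench import ctrl
print(ctrl.close_job())"
```

```text
the job is handed in; nothing more can be done
None
```

The orange guard is fully home on the steel rim with both clip arms shut underneath. I let go of it and handed the job in at about 18.6 s on the robot's clock.

**What I did:** I pinched the handle across its legs and lifted the guard about 30 mm, past the upturned tip and clear of the strap. I drew it out along the hook's axis, centred it over the rack and pressed it straight down. After it seated I pressed to 24 N and tugged it up at 11 N. It rose about 2.5 mm, within the clips' play, and held. I then pressed it back down and released it.

**Last checks:**
- **Seat:** the flat top sat at 93 mm after release, which is the fully home height. One camera's plane fit showed a tilt of about 0.03 rad, but the top camera showed it level.
- **Clips:** both clip arms' outer faces read vertical at 58 to 59 mm from the centre, so both are shut.
- **Surroundings:** in the before-and-after pictures only the guard has moved. The gripper was open and clear of everything.

**Disagreements:**
- **Fingertips:** both depth cameras put them about 21 mm behind the reported TCP, not 14 mm ahead as described. I went by the cameras, and the grasp held.
- **Rack position:** the cameras differed by about 2 to 3 mm along x. I used the wrist camera's view of the rack's foot, and the guard went on without catching.
- **Snap:** I did not see the 12 N snap itself, because force was only read between moves.

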